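# Fan the heat-tint coupons in the inspection tray

### The arm

A 6-joint arm with a two-finger parallel gripper is mounted at the origin on a cart in front of the work surface, level with it; the furniture and walls round the work are solid. World frame = base frame: x ahead of the robot, y to its left, z up, the work surface at z = 0. Lengths are in mm, angles in rad, forces in N, time in s.
With the tool pointing down it reaches from about 275 to 1000 mm from the base axis. Payload 8.4 kg.
Tool frame: the origin (TCP) lies between the finger pads; the fingertips stand 22 mm ahead of it and the grasp point (between the pads) lies 3 mm ahead of it; z points along the fingers, y is the line along which they close (so a half turn about z gives the same grasp; the last joint's range is limited). The gripper opens to 85 mm and grips with 20 to 120 N. Pads are 22 mm wide; open, the fingers measure 114 mm over their backs; the gripper's body (76 mm by 85 mm) begins 54 mm behind the grasp point. The pads swing forward as they close: fully open they stand 13 mm farther back than shut.
Start: joints at [1.283, 0.353, 1.633, -0, 1.155, -0.002], TCP at [176.202, 599.651, 231.681] pointing down, gripper open.
Joint ranges: [-2.63, 2.63], [-0.92, 2.1], [0.06, 2.66], [-1.3, 4.44], [0, 2.69], [-3.02, 3.02]. Speed limits (rad/s): [2.22, 2.22, 2.79, 3.14, 3.14, 3.14].

### API

Orientations are given as [roll, pitch, yaw] about the fixed x, y, z axes, in that order (R = Rz(yaw) Ry(pitch) Rx(roll)).
In Python, from rig import r, grab_frame gives the robot as it stands.
- The arm moves only by the shell command python3 -m inch 'ROWS' [FORCE]. ROWS is JSON, a list of rows, each a list of 7 numbers: the turn, a rotation vector about the tool's x, y, z as a fraction of full scale, then the shift along the tool's x, y, z as a fraction of full scale, then the closure, from 0 (fully open) to 1 (shut). In form: [[rx, ry, rz, dx, dy, dz, fingers], ...]. A call has 1 to 8 rows; each row shifts and turns the commanded pose from where the row before left it, along the tool's axes as they then stand; what a row does not reach is not made up. Full scale, the value 1, is 2.5 cm for a shift and pi rad for a turn. A row lasts 1/12 s, in which the tool goes at most 41.7 mm and 7.16 degrees, less where a joint would pass 70% of its speed; a pose out of reach is approached as far as the arm can. A call with a number of a shift or a turn outside -1 to 1 is refused whole. A call with a gripper value outside its range is refused whole. The fingers move at their own pace and stop on an object; FORCE is the grip in N (left out, the last holds). Time passes only in rows, so rows that do not move let the fingers close. It gives the time, the measured TCP pose, the force, the opening and the grip force at its end, in the units of the state.
- r.sense(): the state, without advancing time (a new reading comes with each control period).
- grab_frame(name): name is "scene" or "top" or "wrist"; returns a dict with "pixels" (384x512x3 uint8, red, green, blue), "z_map" (384x512 float32, mm along the optical axis (not along the pixel's ray), 0 where there is no reading), "vertical_fov" (degrees; the focal length in pixels is half the picture's height over the tangent of half this angle, whatever the lens; pixels are square), "cx", "cy" (the principal point, pixels), "dist" ([k1, k2, p1, p2, k3] as OpenCV has them; the pictures are not rectified), "cam_to_world" (4x4, takes a point from camera to world coordinates). Camera axes: x right, y down, z forward; pixel columns grow to the right and rows downward; lengths in mm; the calibration is good to about 2 mm. A picture is of the moment at which its call begins.
- r.sign_off(): hands the job in; it is judged then, once.
The state is a dict: "clock": time; "qpos": joint angles; "qvel": joint speeds; "joint_efforts": joint torques, N m; "eef_pos": TCP position; "tcp_rot": TCP orientation; "contact_force": force on the tool from outside, world axes, zero at the start; "wrist_torque": the same for the moment, N m; "opening": opening from 0.0 (shut) to 1.0 (fully open); "grasp_force": force on a finger pad.
Only numpy, scipy, OpenCV 4.12 (cv2) and the standard library are available. Lean on these libraries where they do the work, as an engineer would, in place of code of your own. Each camera call takes 0.05 s, during which the arm holds its last target. There are 200 camera calls.

### The job

For the heat-tint inspection, hook the loose steel head rest into the lower pair of slots of the blue tray's upright, pushing its hooks in and then down until they are home. Then fan the three welded coupons like shingles down the middle of the tray, square to it and with their tinted ends towards the upright: straw first, its tinted end propped on the head rest's ledge, then purple, then blue, each covering a little over half of the one before and leaving its tinted band in full view. Leave the plain coupon, the red magnet and the soapstone holder where they lie.

Things in the scene. Friction and masses are not known exactly. Their poses are not given: they have to be found in the camera images.
- fan_tray: Blue steel tray, fixed; 266 mm long (x -40 to 226), 120 mm wide (y +-60), rims 18 mm high. Origin: on the underside, on the centre line, below the front face of the slotted upright; x runs along the centre line away from the upright, z up. The black floor is at z = 6 mm. Upright: plate x -5 to 0 mm, y +-50, top edge at z = 95 mm; 35 mm of free room behind it. Place and yaw vary.
- low_slots (a point): Point of the tray (same axes) midway between the two lower slots, on the upright's front face, level with their lower edges (z = 37 mm from the tray's origin). Each slot is 10 mm wide, centred at y = +14 or -14 mm, and 21 mm high. A like pair of slots, not used, lies 26 mm higher.
- head_rest: Loose bracket of bright steel sheet, 0.16 kg, standing upright. Origin: on the underside, centred, in the plane of the back face; x points away from the back, z up. Box part x 0 to 44 mm, y +-23, cheeks 50 mm high: grip across the 46 mm at about x = 23. In front of it a low ledge runs to x = 66 mm. In use its x lies along the tray's x.
- hook_seat (a point): Point of the head rest (same axes), 28 mm above its origin, between its two hooks, level with the undersides of their necks. Hooks: at y = +-14 mm, 5 mm wide, 10.5 mm out to -x; neck 7 mm high, end lip reaching 8 mm below it. Enter with this point 11 mm above low_slots, push along -x until the back meets the upright, lower 11 mm: home, both points coincide.
- ledge (a point): Top of the black rubber-sleeved bar that is the head rest's ledge, at its middle: 62 mm from the back, 12 mm above the underside. 18 mm behind it (-x) the front wall of the box, 30 mm high, is the heel stop for the tinted end of the first coupon.
- coupon_straw: Stainless coupon with straw yellow heat tint: flat plate 90 x 50 x 6 mm, 0.2 kg. Origin: centre of the underside; x along the length towards the tinted end, z up. A weld bead crosses it 14 mm from the +x end in a tinted band on its last 26 mm; the rest is bare. First of the row: tinted end on the ledge near the heel stop, bare end on the tray floor, it slopes down about 10 degrees.
- coupon_purple: Stainless coupon with purple heat tint: flat plate 90 x 50 x 6 mm, 0.2 kg. Origin: centre of the underside; x along the length towards the tinted end, z up. A weld bead crosses it 14 mm from the +x end in a tinted band on its last 26 mm; the rest is bare. Second: laid 34 mm farther from the upright than straw it lies flat on it, sloping about 10 degrees too.
- coupon_blue: Stainless coupon with dark blue heat tint: flat plate 90 x 50 x 6 mm, 0.2 kg. Origin: centre of the underside; x along the length towards the tinted end, z up. A weld bead crosses it 14 mm from the +x end in a tinted band on its last 26 mm; the rest is bare. Third: laid 34 mm farther from the upright than purple it lies flat on it, sloping about 10 degrees too.
- straw_end (a point): Middle of the top edge of the straw coupon's tinted end: 45 mm along the coupon's x from its origin and 6 mm up; same axes.
- purple_end (a point): Middle of the top edge of the purple coupon's tinted end: 45 mm along the coupon's x from its origin and 6 mm up; same axes.
- blue_end (a point): Middle of the top edge of the blue coupon's tinted end: 45 mm along the coupon's x from its origin and 6 mm up; same axes.
- weld_helmet: Black welding helmet on a stand behind the middle of the bench, fixed; with its stand it fills about x 0.58 to 0.88 m, y -0.20 to 0.12 m of the world, up to 0.36 m high. When crossing between left and right keep hand and wrist in front of it (about x = 0.42 m).
- tig_torch: Welding torch lying on the bench, fixed, 34 mm high, from about world x 0.50, y 0.04 to x 0.70, y 0.27 m.
- blank_coupon: Bystander: plain bare coupon 90 x 50 x 6 mm, no weld and no tint, flat on the bench at the right. Leave it alone.
- arrow_magnet: Bystander: red triangular welding magnet, 60 x 90 x 21 mm, flat on the bench at the right. Leave it alone.
- soapstone_holder: Bystander: steel soapstone holder, 15 x 138 x 12 mm, flat near the front edge of the bench at the left. Leave it alone.

How it is judged:
By the outcome, as a careful person would: the job done as asked, in the order asked, and still so for the second after the job is handed in, with the robot touching nothing.
It also fails if it takes over 72 s, if anything falls off the work surface, if the arm or the gripper's body presses on something with over 40 N, if the wrist force passes 120 N, or if a joint passes its speed limit or range.

## Working session

There is one attempt and no reset: what is moved stays moved. The work goes in short steps, Python scripts to look and compute and a shell command to move; the robot and the scene stay as the last step left them, time stands still between calls to the robot, and variables do not carry over. Pictures are saved under pics/ and viewed, at most 10 in all, crops included, and the job is handed in when it is done.

```bash
ls; mkdir -p pics; python3 - <<'E'
from rig import r, grab_frame
import cv2,numpy as np
ims=[]
for n in ("scene","top"):
    f=grab_frame(n); np.savez(f"pics/{n}.npz",**{k:np.array(v) for k,v in f.items()})
    cv2.imwrite(f"pics/{n}0.png",f["pixels"][:,:,::-1]); print(n,f["vertical_fov"],f["cx"],f["cy"],f["dist"],np.round(f["cam_to_world"],3).tolist())
s=r.sense(); print(s)
E
```

```text
pics
scene 47.99096532618315 250.08818919798352 197.4392852183594 [-0.07698883  0.          0.          0.          0.        ] [[0.806, -0.337, 0.488, -259.343], [-0.592, -0.43, 0.682, -1101.844], [-0.02, -0.838, -0.546, 972.746], [0.0, 0.0, 0.0, 1.0]]
top 52.047452885203896 254.4332662241988 190.25883157893892 [-0.06816106  0.          0.          0.          0.        ] [[-0.002, -0.997, 0.072, 442.993], [-1.0, 0.001, -0.007, 3.145], [0.007, -0.072, -0.997, 1294.589], [0.0, 0.0, 0.0, 1.0]]
{'clock': 0.1, 'qpos': array([ 1.28262808e+00,  3.53560325e-01,  1.63405212e+00, -2.98949579e-05,
        1.15517653e+00, -2.40078294e-03]), 'qvel': array([ 0.00051537, -0.00312368, -0.00116468,  0.00080122, -0.00061973,
       -0.0007862 ]), 'joint_efforts': array([ 3.65737988e-04, -6.06362128e+01, -3.42821503e+01,  1.49622388e-04,
        4.00917386e-03, -3.90085779e-05]), 'eef_pos': array([176.07568375, 599.2545396 , 231.0516082 ]), 'tcp_rot': array([-3.14039626e+00,  2.44632244e-05,  2.85583730e+00]), 'contact_force': array([-0.25228258,  0.86724354, -0.38098413]), 'wrist_torque': array([-0.01680425,  0.00543314, -0.04789113]), 'grasp_force': 0.0, 'opening': 1.000150631779125}
```

View pics/top0.png

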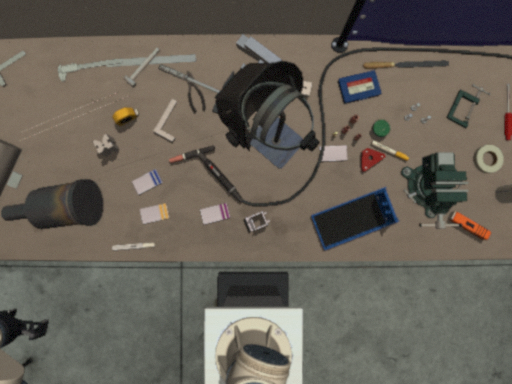

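View pics/scene0.png

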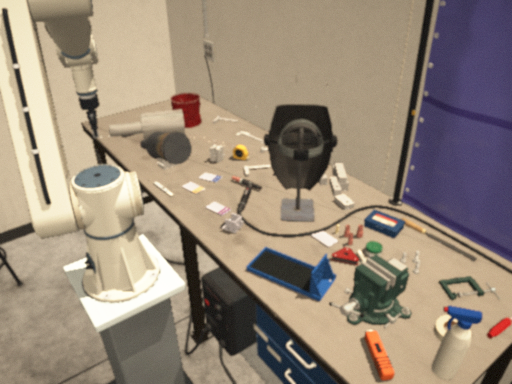

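Top view: the tray is at about (355,218) with its upright on the right at (383,207). The head rest is at (257,222). The coupons are purple (214,213), straw (154,213) and blue (146,181). The blank is at (335,153), the magnet at (371,160) and the soapstone holder at (133,246).

```bash
cat > h.py <<'E'
from rig import r, grab_frame
import cv2,numpy as np
def K(f):
    fl=192/np.tan(np.radians(float(f["vertical_fov"]))/2); return np.array([[fl,0,float(f["cx"])],[0,fl,float(f["cy"])],[0,0,1]])
def onplane(f,uv,z):
    "pixels -> world on plane z"
    n=cv2.undistortPoints(np.float64(uv).reshape(-1,1,2),K(f),np.float64(f["dist"])).reshape(-1,2)
    T=np.array(f["cam_to_world"]); d=np.c_[n,np.ones(len(n))]@T[:3,:3].T; o=T[:3,3]
    return o+d*((z-o[2])/d[:,2])[:,None]
def cloud(f):
    "world xyz image from z_map"
    v,u=np.mgrid[0:384,0:512]; n=cv2.undistortPoints(np.float64(np.c_[u.ravel(),v.ravel()]).reshape(-1,1,2),K(f),np.float64(f["dist"])).reshape(-1,2)
    T=np.array(f["cam_to_world"]); z=np.array(f["z_map"]).reshape(-1,1)
    return ((np.c_[n,np.ones(len(n))]*z)@T[:3,:3].T+T[:3,3]).reshape(384,512,3)
def project(f,P):
    W=np.linalg.inv(np.array(f["cam_to_world"])); return cv2.projectPoints(np.float64(P).reshape(-1,3),cv2.Rodrigues(W[:3,:3])[0],W[:3,3],K(f),np.float64(f["dist"]))[0].reshape(-1,2)
def rect(P):
    c,(a,b),t=cv2.minAreaRect(np.float32(P[:,:2])); 
    if a<b: a,b,t=b,a,t+90
    return np.round(c,1),round(a,1),round(b,1),round((t+90)%180-90,1)
E
python3 - <<'E'
from h import *
f=np.load("pics/top.npz"); img=f["pixels"]; C=cloud(f)
print("bench z",np.median(C[225:235,80:120,2]),C[225:235,80:120,2].std(), C[180:260,300:400,2].max())
hsv=cv2.cvtColor(img,cv2.COLOR_RGB2HSV)
for n,(u,v) in dict(purple=(214,213),straw=(154,213),blue=(146,181),head=(257,222)).items():
    s=np.s_[v-18:v+18,u-22:u+22]
    w=img[s].min(2); m=((img[s].astype(int).max(2)-img[s].min(2)>60)|(w>150)) 
    m=m.astype(np.uint8); k,l,st,_=cv2.connectedComponentsWithStats(m); i=1+st[1:,4].argmax()
    cs,_=cv2.findContours(((l==i)*255).astype(np.uint8),0,1); p=cs[0].reshape(-1,2)+[u-22,v-18]
    print(n,st[i,4],rect(onplane(f,p,6)))
m=((hsv[...,0]>100)&(hsv[...,0]<125)&(hsv[...,1]>140)).astype(np.uint8); m[:180]=0;m[:,:300]=0;m[260:]=0;m[:,405:]=0
cs,_=cv2.findContours(m,0,1); c=max(cs,key=cv2.contourArea); print("tray",rect(onplane(f,c.reshape(-1,2),18)))
c=m.astype(bool)&(C[...,2]>60); print("upright",C[c].mean(0),c.sum())
a=cv2.resize(img[165:265,120:280],None,fx=4,fy=4,interpolation=3);b=cv2.resize(img[180:260,300:410],None,fx=2,fy=2)
a=np.vstack([a,np.zeros((170,640,3),np.uint8)]);a[405:405+160,:220]=b
cv2.imwrite("pics/crop1.png",a[:,:,::-1])
E
```

```text
bench z -0.06107080524657249 129.64643973919402 1294.5892808472024
purple 267 (array([457.9, 137.9]), 61.2, 46.1, -76.0)
straw 352 (array([461.5, 324.3]), 85.3, 50.3, -77.9)
blue 242 (array([559.4, 361.4]), 57.6, 46.3, -61.6)
head 4 (array([443.3,  18.9]), 6.5, 3.3, 89.9)
tray (array([ 442.3, -331.4]), 258.1, 114.5, -69.1)
upright [ 478.1306794  -417.04483524   97.4576335 ] 161
```

View pics/crop1.png

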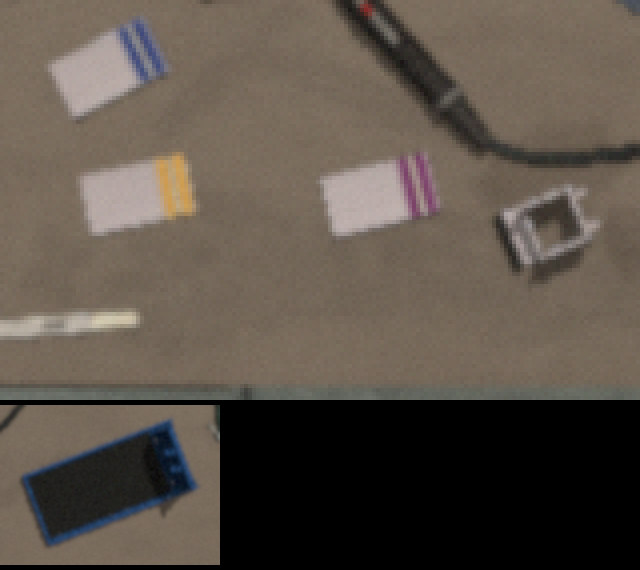

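```bash
cat >> h.py <<'E'
from scipy.spatial.transform import Rotation as Ro
def plan(p,rpy_deg=None):
    s=r.sense(); R=Ro.from_euler('xyz',s["tcp_rot"]); T=R if rpy_deg is None else Ro.from_euler('xyz',rpy_deg,degrees=True)
    d=(np.array(p)-s["eef_pos"])/25; w=(R.inv()*T).as_rotvec()/np.pi
    print("t",round(s["clock"],2),"at",np.round(s["eef_pos"],1),np.round(np.degrees(s["tcp_rot"]),2),"F",np.round(s["contact_force"],1),"open",round(s["opening"],3),"grip",round(s["grasp_force"],1))
    print(" turn",np.round(w,4),"rows",np.abs(w).max()/.038,"| shift before turn",np.round(R.inv().apply(d),3),"| after turn",np.round(T.inv().apply(d),3))
E
python3 - <<'E'
from h import *
f=np.load("pics/top.npz")
uv=np.array([[503,215],[580,190],[530,262],[597,222]])/4+[120,165]
print(onplane(f,uv,45))
plan((435,0,231),(180,0,110))
E
```

```text
[[442.54873214  22.42679745  45.        ]
 [462.25635985 -38.67488029  45.        ]
 [405.39861464   1.07293575  45.        ]
 [436.89265786 -52.07402857  45.        ]]
t 0.1 at [176.1 599.3 231.1] [-179.93    0.    163.63] F [-0.3  0.9 -0.4] open 1.0 grip 0.0
 turn [-3.000e-04  2.000e-04  2.979e-01] rows 7.840265582203959 | shift before turn [-16.694 -20.079   0.026] | after turn [-2.6067e+01  1.5340e+00  2.0000e-03]
```

```bash
python3 -m inch '[[0,0,0.037,0,0,0,0],[0,0,0.037,0,0,0,0],[0,0,0.037,0,0,0,0],[0,0,0.037,0,0,0,0],[0,0,0.037,0,0,0,0],[0,0,0.037,0,0,0,0],[0,0,0.037,0,0,0,0],[0,0,0.037,0,0,0,0]]'
python3 -m inch '[[0,0,0,-1,0.06,0,0],[0,0,0,-1,0.06,0,0],[0,0,0,-1,0.06,0,0],[0,0,0,-1,0.06,0,0],[0,0,0,-1,0.06,0,0],[0,0,0,-1,0.06,0,0],[0,0,0,-1,0.06,0,0],[0,0,0,-1,0.06,0,0]]'
python3 -m inch '[[0,0,0,-1,0.06,0,0],[0,0,0,-1,0.06,0,0],[0,0,0,-1,0.06,0,0],[0,0,0,-1,0.06,0,0],[0,0,0,-1,0.06,0,0],[0,0,0,-1,0.06,0,0],[0,0,0,-1,0.06,0,0],[0,0,0,-1,0.06,0,0]]'
python3 -m inch '[[0,0,0,-1,0.06,0,0],[0,0,0,-1,0.06,0,0],[0,0,0,-1,0.06,0,0],[0,0,0,-1,0.06,0,0],[0,0,0,-1,0.06,0,0],[0,0,0,-1,0.06,0,0],[0,0,0,-1,0.06,0,0],[0,0,0,-1,0.06,0,0]]'
python3 -m inch '[[0,0,0,-0.8,0.06,0,0],[0,0,0,-0.8,0.06,0,0],[0,0,0,0,0,0,0]]'
python3 - <<'E'
from h import *
plan((435,-12,231),(180,0,110))
f=grab_frame("wrist"); np.savez("pics/w1.npz",**{k:np.array(v) for k,v in f.items()}); cv2.imwrite("pics/w1.png",f["pixels"][:,:,::-1])
print(np.round(f["cam_to_world"],3))
E
```

```text
clock: 0.77
eef_pos: [176.1, 599.4, 231.2]
tcp_rot: [-3.141, 0.001, 1.92]
contact_force: [-0.8, -0.2, -0.4]
opening: 0.999
grasp_force: 0.0
clock: 1.43
eef_pos: [257.1, 414.9, 231.4]
tcp_rot: [-3.141, 0.0, 1.926]
contact_force: [0.1, 0.4, 0.0]
opening: 1.002
grasp_force: 0.0
clock: 2.1
eef_pos: [337.9, 231.7, 231.5]
tcp_rot: [-3.141, 0.0, 1.926]
contact_force: [0.3, -0.5, 0.3]
opening: 0.998
grasp_force: 0.0
clock: 2.77
eef_pos: [418.7, 48.3, 231.6]
tcp_rot: [-3.141, -0.0, 1.926]
contact_force: [1.0, -0.4, -0.1]
opening: 1.0
grasp_force: 0.0
clock: 3.02
eef_pos: [436.4, 10.8, 231.6]
tcp_rot: [3.141, 0.001, 1.924]
contact_force: [-0.6, 0.4, -0.4]
opening: 0.996
grasp_force: 0.0
t 3.02 at [436.4  10.8 231.6] [1.7999e+02 6.0000e-02 1.1024e+02] F [-0.6  0.4 -0.4] open 0.996 grip 0.0
 turn [0.0001 0.0003 0.0013] rows 0.03522617157090618 | shift before turn [-0.837 -0.367  0.026] | after turn [-0.838 -0.364  0.025]
[[ 9.38000e-01  3.32000e-01  9.90000e-02  4.11217e+02]
 [ 3.46000e-01 -8.99000e-01 -2.69000e-01  7.91860e+01]
 [-0.00000e+00  2.87000e-01 -9.58000e-01  3.74586e+02]
 [ 0.00000e+00  0.00000e+00  0.00000e+00  1.00000e+00]]
```

View pics/w1.png

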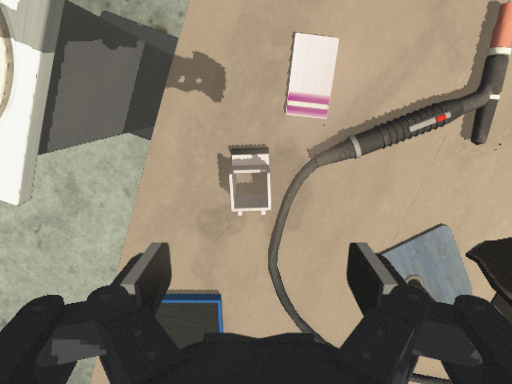

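The wrist picture shows the head rest at (250,180), nearly square to the gripper, with its ledge at (250,153) and its hooks at (240,212) and (263,212). Purple is at (312,75) and the far tray edge at (190,297).

```bash
python3 - <<'E'
from h import *
f=np.load("pics/w1.npz"); C=cloud(f); s=np.s_[140:225,220:285]
P=C[s].reshape(-1,3); P=P[np.abs(P[:,:2]-P[P[:,2]>20][:,:2].mean(0)).max(1)<60]
print("hist",np.histogram(P[:,2],bins=range(-6,62,4)))
for a,b in((46,60),(38,46),(24,36),(8,18)):
    Q=P[(P[:,2]>a)&(P[:,2]<b)]
    if len(Q)>5: print(a,b,len(Q),rect(Q),Q[:,2].mean())
# coupon purple, coarse
img=f["pixels"]; s=np.s_[20:130,275:350]; m=(img[s].max(2)>215)|((img[s][...,0].astype(int)-img[s][...,1])>60)
k,l,st,_=cv2.connectedComponentsWithStats(m.astype(np.uint8)); i=1+st[1:,4].argmax(); cs,_=cv2.findContours((l==i).astype(np.uint8),0,1)
print("purple",rect(onplane(f,cs[0].reshape(-1,2)+[275,20],6)))
big=cv2.resize(img[140:225,215:290],None,fx=7,fy=7,interpolation=cv2.INTER_CUBIC); cv2.imwrite("pics/c2.png",big[:,:,::-1])
E
```

```text
hist (array([   0, 3108,  651,  132,  378,  134,   62,   75,   87,  141,   92,
         51,   56,  125,  308,    0]), array([-6, -2,  2,  6, 10, 14, 18, 22, 26, 30, 34, 38, 42, 46, 50, 54, 58]))
46 60 433 (array([436.1, -16.6]), 46.0, 44.1, 22.2) 50.33350817774536
38 46 107 (array([435.7, -14.9]), 44.2, 40.6, 22.3) 42.11448524225454
24 36 321 (array([438.3, -21.1]), 54.8, 45.3, -67.2) 30.346366510744662
8 18 581 (array([448.1, -18.5]), 104.1, 60.3, -63.9) 12.521531120968932
purple (array([459. , 125.9]), 89.6, 49.7, -75.8)
```

View pics/c2.png

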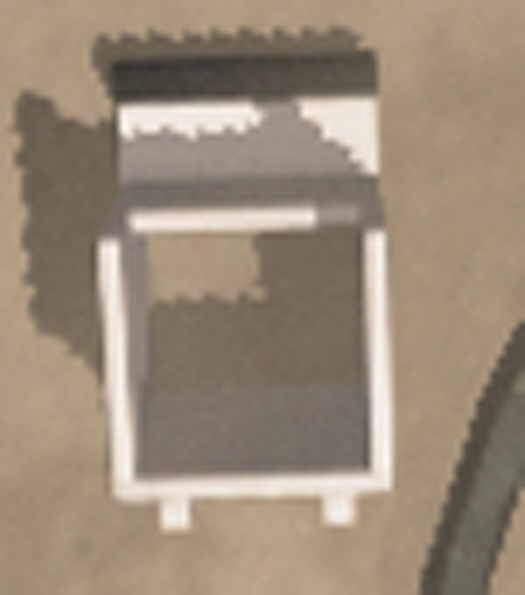

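```bash
python3 -m inch '[[0,0,-0.0114,0,0,0,0],[0,0,0,-0.5,-0.215,0,0],[0,0,0,-0.5,-0.215,0,0],[0,0,0,0,0,1,0],[0,0,0,0,0,1,0],[0,0,0,0,0,1,0],[0,0,0,0,0,1,0],[0,0,0,0,0,1,0]]'
python3 -m inch '[[0,0,0,0,0,1,0],[0,0,0,0,0,0.8,0],[0,0,0,0,0,0.6,0],[0,0,0,0,0,0.2,0],[0,0,0,0,0,0,0]]'
python3 - <<'E'
from h import *
plan((436.0,-16.6,41),(180,0,112.3))
E
```

```text
clock: 3.73
eef_pos: [434.3, -13.3, 105.7]
tcp_rot: [3.141, -0.0, 1.962]
contact_force: [0.3, 0.3, -0.3]
opening: 0.997
grasp_force: 0.0
clock: 4.15
eef_pos: [433.6, -13.4, 40.7]
tcp_rot: [-3.139, -0.001, 1.962]
contact_force: [0.2, 0.7, -0.2]
opening: 1.003
grasp_force: 0.0
t 4.15 at [433.6 -13.4  40.7] [-1.7985e+02 -7.0000e-02  1.1243e+02] F [ 0.2  0.7 -0.2] open 1.003 grip 0.0
 turn [-0.0008 -0.0004  0.0007] rows 0.021507226188325256 | shift before turn [-0.154  0.039 -0.012] | after turn [-0.154  0.04  -0.011]
```

```bash
python3 -m inch '[[0,0,0,-0.15,0.04,0,0],[0,0,0,0,0,0,0.3],[0,0,0,0,0,0,1],[0,0,0,0,0,0,1],[0,0,0,0,0,0,1],[0,0,0,0,0,0,1],[0,0,0,0,0,0,1],[0,0,0,0,0,0,1]]' 50
python3 -m inch '[[0,0,0,0,0,0,1],[0,0,0,0,0,0,1]]'
python3 - <<'E'
from h import *
plan((436.0,-16.6,41),(180,0,112.3))
E
```

```text
clock: 4.82
eef_pos: [437.6, -17.3, 42.7]
tcp_rot: [3.141, 0.001, 1.962]
contact_force: [-3.1, -0.2, 11.9]
opening: 0.517
grasp_force: 49.1
clock: 4.98
eef_pos: [437.6, -17.3, 42.7]
tcp_rot: [3.141, 0.001, 1.962]
contact_force: [-3.1, 0.5, 11.6]
opening: 0.517
grasp_force: 49.1
t 4.98 at [437.6 -17.3  42.7] [1.7994e+02 3.0000e-02 1.1240e+02] F [-3.1  0.5 11.6] open 0.517 grip 49.1
 turn [0.0003 0.0002 0.0005] rows 0.014265699078212105 | shift before turn [ 0.05  -0.05   0.067] | after turn [ 0.049 -0.05   0.067]
```

```bash
python3 -m inch '[[0,0,0,0,0,-0.4,1],[0,0,0,0,0,-1,1],[0,0,0,0,0,-1,1],[0,0,0,0,0,-1,1],[0,0,0,0,0,-1,1],[0,0,0,0,0,-1,1],[0,0,0,0,0,-1,1],[0,0,0,0,0,-1,1]]'
python3 -m inch '[[0,0,0,-0.92,-0.383,0,1],[0,0,0,-0.92,-0.383,0,1],[0,0,0,-0.92,-0.383,0,1],[0,0,0,-0.92,-0.383,0,1],[0,0,0,-0.92,-0.383,0,1],[0,0,0,-0.92,-0.383,0,1],[0,0,0,-0.92,-0.383,0,1],[0,0,0,-0.92,-0.383,0,1]]'
python3 -m inch '[[0,0,0,-0.92,-0.383,0,1],[0,0,0,-0.92,-0.383,0,1],[0,0,0,-0.92,-0.383,0,1],[0,0,0,-0.92,-0.383,0,1],[0,0,0,0,0,0,1],[0,0,0,0,0,0,1]]'
python3 - <<'E'
from h import *
plan((436.0,-315,230),(180,0,110.9))
f=grab_frame("wrist"); np.savez("pics/w2.npz",**{k:np.array(v) for k,v in f.items()}); cv2.imwrite("pics/w2.png",f["pixels"][:,:,::-1])
E
```

```text
clock: 5.65
eef_pos: [436.6, -17.1, 228.6]
tcp_rot: [3.141, 0.0, 1.962]
contact_force: [0.8, 0.1, -0.3]
opening: 0.514
grasp_force: 52.1
clock: 6.32
eef_pos: [435.9, -217.5, 227.3]
tcp_rot: [3.141, 0.0, 1.961]
contact_force: [0.0, -0.5, -1.4]
opening: 0.518
grasp_force: 52.1
clock: 6.82
eef_pos: [435.6, -316.8, 227.0]
tcp_rot: [-3.142, -0.0, 1.96]
contact_force: [-1.2, 0.9, -1.1]
opening: 0.517
grasp_force: 52.1
t 6.82 at [ 435.6 -316.8  227. ] [-1.8000e+02 -1.0000e-02  1.1228e+02] F [-1.2  0.9 -1.1] open 0.517 grip 52.1
 turn [-0.     -0.0001  0.0076] rows 0.2012059709151585 | shift before turn [ 0.062  0.041 -0.12 ] | after turn [ 0.063  0.039 -0.12 ]
```

View pics/w2.png

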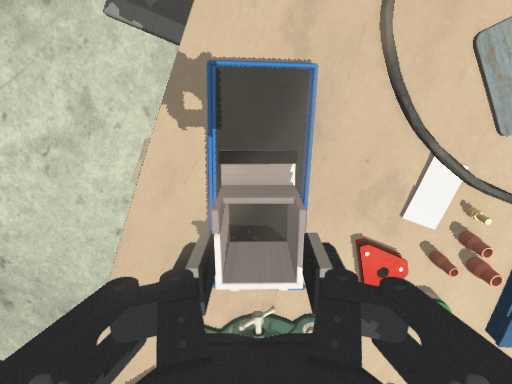

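The wrist view shows the tray's far rim from (210,64) to (316,66), its long sides running down beside the held head rest, and the head rest level in the fingers at (260,235).

```bash
python3 - <<'E'
from h import *
f=np.load("pics/w2.npz"); C=cloud(f); img=f["pixels"]; hsv=cv2.cvtColor(img,cv2.COLOR_RGB2HSV)
m=(hsv[...,0]>98)&(hsv[...,0]<125)&(hsv[...,1]>120); m[:,:190]=0; m[:,330:]=0; m[:40]=0; m[310:]=0
z=C[...,2]; q=m&(z>14)&(z<22); P=C[q]; print(len(P),P[:,2].mean())
th=np.radians(110.9)
for it in range(1):
    # outer edges: fit left and right by rows of image
    L=[];Rr=[]
    for v in range(72,190):
        u=np.where(m[v,195:330])[0]+195
        if len(u)>3: L.append((u.min()-.5,v)); Rr.append((u.max()+.5,v))
    L=onplane(f,L,18)[:,:2];Rr=onplane(f,Rr,18)[:,:2]
    far=[]
    for u in range(220,308):
        v=np.where(m[45:90,u])[0]+45
        if len(v): far.append((u,v.min()-.5))
    far=onplane(f,far,18)[:,:2]
    ln=[cv2.fitLine(np.float32(x),cv2.DIST_HUBER,0,.01,.01).ravel() for x in(L,Rr,far)]
    ang=[np.degrees(np.arctan2(l[1],l[0]))%180 for l in ln]; print("angles",ang)
    yaw=np.radians(np.mean([ang[0],ang[1],(ang[2]+90)%180])); ex=np.array([np.cos(yaw),np.sin(yaw)]); ey=np.array([-ex[1],ex[0]])
    l,r_=[np.median(x@ey) for x in(L,Rr)]; fx=np.median(far@ex); print("yaw",np.degrees(yaw),"width",abs(l-r_))
    o=ex*(fx-226)+ey*(l+r_)/2; print("origin",o)
P=C[120:300,195:330].reshape(-1,3); P=P[(P[:,2]>222)&(P[:,2]<245)]; print("head top",rect(P),np.median(P[:,2]),len(P))
u=C[270:300,205:315].reshape(-1,3); u=u[(u[:,2]>80)&(u[:,2]<105)]; print("upright?",len(u), u.mean(0) if len(u) else 0)
s=r.sense(); print(s["eef_pos"],(s["eef_pos"][:2]-o)@np.c_[ex,ey])
E
```

```text
1202 17.906408579012385
angles [np.float32(110.34528), np.float32(110.83395), np.float32(20.640038)]
yaw 110.606415 width 119.65308583503679
origin [ 474.97564938 -420.63557596]
head top (array([ 436.8, -314.8]), 65.1, 44.3, 22.2) 234.56982126962595 3620
upright? 49 [ 489.87812578 -418.1415203    95.33244189]
[ 435.59658624 -315.88410802  226.87925319] [ 1.11908804e+02 -7.32849830e-03]
```

```bash
python3 - <<'E'
from h import *
f=np.load("pics/w2.npz"); C=cloud(f); s=r.sense(); R=Ro.from_euler('xyz',s["tcp_rot"]).as_matrix()
Q=(C.reshape(-1,3)-s["eef_pos"])@R; Q=Q[(np.abs(Q[:,:2]).max(1)<60)]
T=Q[(Q[:,2]>-12)&(Q[:,2]<-4)]; 
for a in range(-36,50,3):
    q=T[(T[:,0]>=a)&(T[:,0]<a+3)]
    if len(q)>3: print(a,len(q),"y",q[:,1].min().round(1),q[:,1].max().round(1),"z",np.median(q[:,2]).round(1))
L=Q[(Q[:,2]>25)&(Q[:,2]<50)]
for a in range(10,60,4):
    q=L[(L[:,0]>=a)&(L[:,0]<a+4)]
    if len(q)>3: print("low",a,len(q),"y",q[:,1].min().round(1),q[:,1].max().round(1),"z",np.median(q[:,2]).round(1))
E
```

```text
-24 12 y -13.6 18.2 z -7.4
-21 453 y -23.0 22.9 z -8.1
-18 459 y -23.4 22.6 z -6.8
-15 80 y -23.2 22.4 z -8.0
-12 84 y -22.6 22.0 z -8.1
-9 91 y -22.5 21.9 z -8.3
-6 86 y -22.6 21.9 z -8.4
-3 98 y -22.6 21.9 z -8.2
0 96 y -22.6 21.9 z -8.2
3 125 y -34.9 34.5 z -8.7
6 102 y -32.9 33.3 z -8.4
9 230 y -29.1 28.4 z -8.5
12 97 y -23.1 22.4 z -8.1
15 114 y -23.5 22.7 z -7.9
18 108 y -23.2 22.7 z -8.0
21 81 y -23.0 22.5 z -7.3
low 10 19 y -19.9 18.4 z 27.3
low 18 51 y -23.7 21.8 z 31.3
low 22 828 y -23.6 21.8 z 37.1
low 26 454 y -23.5 21.8 z 37.6
low 30 483 y -24.0 22.1 z 37.7
low 34 321 y -23.8 22.2 z 37.0
low 38 518 y -23.8 22.2 z 30.0
low 42 429 y -23.7 22.2 z 31.4
```

```bash
python3 -m inch '[[0,0,0.0093,0,0,0,1],[0,0,0,-0.7,0,0.2,1],[0,0,0,-0.7,0,1,1],[0,0,0,-0.6,0,1,1],[0,0,0,0,0,1,1],[0,0,0,0,0,1,1],[0,0,0,0,0,1,1],[0,0,0,0,0,0.8,1]]'
python3 -m inch '[[0,0,0,0,0,0.4,1],[0,0,0,0,0,0.1,1],[0,0,0,0,0,0,1],[0,0,0,0,0,0,1]]'
cat >> h.py <<'E'
def tray(f,v0,v1,uc=260,zr=18):
    "tray side-rim outer edges in tool frame near rows v0..v1: colour edges"
    hsv=cv2.cvtColor(f["pixels"],cv2.COLOR_RGB2HSV); m=(hsv[...,0]>98)&(hsv[...,0]<125)&(hsv[...,1]>120)
    L=[];Q=[]
    for v in range(v0,v1):
        u=np.where(m[v,100:420])[0]+100
        if len(u)>3 and u.min()<uc<u.max(): L.append((u.min()-.5,v)); Q.append((u.max()+.5,v))
    s=r.sense(); R=Ro.from_euler('xyz',s["tcp_rot"]).as_matrix()
    for n,x in(("L",L),("R",Q)):
        if len(x)<5: print(n,"few",len(x)); continue
        p=(onplane(f,x,zr)-s["eef_pos"])@R; c=np.polyfit(p[:,0],p[:,1],1); print(n,len(x),"tool y at x=0:",round(c[1],2),"slope deg",round(np.degrees(np.arctan(c[0])),2),"med y",round(np.median(p[:,1]),2),"x range",np.round([p[:,0].min(),p[:,0].max()],0))
E
python3 - <<'E'
from h import *
plan((0,0,0))
f=grab_frame("wrist"); np.savez("pics/w3.npz",**{k:np.array(v) for k,v in f.items()}); cv2.imwrite("pics/w3.png",f["pixels"][:,:,::-1])
tray(f,20,120); s=r.sense()
o=np.array([474.98,-420.64]); y=np.radians(110.6); ex=np.array([np.cos(y),np.sin(y)]); ey=np.array([-ex[1],ex[0]]); print((s["eef_pos"][:2]-o)@np.c_[ex,ey])
C=cloud(f)
R=Ro.from_euler('xyz',s["tcp_rot"]).as_matrix(); Q=(C.reshape(-1,3)-s["eef_pos"])@R
U=Q[(Q[:,0]<-30)&(Q[:,0]>-90)&(np.abs(Q[:,1])<80)&(Q[:,2]<-15)&(Q[:,2]>-45)];print("upright",len(U),U.min(0) if len(U) else 0,U.max(0) if len(U) else 0)
E
```

```text
clock: 7.53
eef_pos: [453.4, -361.2, 75.3]
tcp_rot: [-3.141, -0.002, 1.933]
contact_force: [-0.4, 0.5, -2.1]
opening: 0.52
grasp_force: 52.1
clock: 7.87
eef_pos: [454.6, -363.0, 65.4]
tcp_rot: [3.141, 0.001, 1.933]
contact_force: [0.7, -0.1, -1.7]
opening: 0.516
grasp_force: 52.1
t 7.87 at [ 454.6 -363.    65.4] [1.7996e+02 7.0000e-02 1.1075e+02] F [ 0.7 -0.1 -1.7] open 0.516 grip 52.1
 turn [0. 0. 0.] rows 0.0 | shift before turn [ 20.022 -11.863   2.582] | after turn [ 20.022 -11.863   2.582]
L 40 tool y at x=0: -61.28 slope deg 0.16 med y -61.02 x range [ 63. 119.]
R 40 tool y at x=0: 61.84 slope deg -2.61 med y 58.87 x range [ 63. 119.]
[60.85372809 -1.20619281]
upright 0 0 0
```

View pics/w3.png

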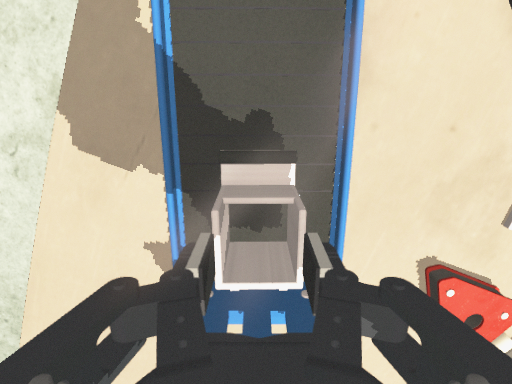

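The head rest now hangs in front of the upright. Two slots show at (235,318) and (279,318), and the tray rims at columns 155 and 362 in the top row.

```bash
python3 - <<'E'
from h import *
f=np.load("pics/w3.npz"); C=cloud(f); s=r.sense(); R=Ro.from_euler('xyz',s["tcp_rot"]).as_matrix()
Q=((C-s["eef_pos"])@R)
z=C[...,2]; m=(z>15.5)&(z<20)
for side in(0,1):
    p=[]
    for v in range(15,200):
        u=np.where(m[v,140:380])[0]+140
        if len(u)>3:
            w=u.min()-.5 if side==0 else u.max()+.5
            if (side==0 and w<200) or (side==1 and w>320): p.append((w,v))
    q=(onplane(f,p,18)-s["eef_pos"])@R; c=np.polyfit(q[:,0],q[:,1],1); res=q[:,1]-np.polyval(c,q[:,0]); k=np.abs(res)<1; c=np.polyfit(q[k,0],q[k,1],1)
    print(side,len(p),k.sum(),"y at 0",c[1].round(2),"y at 60",np.polyval(c,60).round(2),"deg",np.degrees(np.arctan(c[0])).round(2))
for v in(290,298,306,312,318,324,328):
    print(v,[tuple(np.round(Q[v,u],0).astype(int)) for u in (212,222,230,235,240,250,257,265,274,279,284,295,305)])
img=f["pixels"]; print(img[318,222:295:2].sum(1))
E
```

```text
0 185 185 y at 0 -61.25 y at 60 -61.28 deg -0.03
1 185 185 y at 0 59.44 y at 60 59.51 deg 0.07
290 [(np.int64(-62), np.int64(-35), np.int64(51)), (np.int64(-62), np.int64(-27), np.int64(51)), (np.int64(-61), np.int64(-21), np.int64(51)), (np.int64(-61), np.int64(-18), np.int64(51)), (np.int64(-61), np.int64(-14), np.int64(51)), (np.int64(-61), np.int64(-6), np.int64(50)), (np.int64(-62), np.int64(-1), np.int64(51)), (np.int64(-61), np.int64(5), np.int64(51)), (np.int64(-62), np.int64(11), np.int64(51)), (np.int64(-62), np.int64(15), np.int64(51)), (np.int64(-62), np.int64(19), np.int64(52)), (np.int64(-61), np.int64(27), np.int64(50)), (np.int64(-59), np.int64(34), np.int64(47))]
298 [(np.int64(-61), np.int64(-33), np.int64(41)), (np.int64(-62), np.int64(-26), np.int64(42)), (np.int64(-61), np.int64(-20), np.int64(41)), (np.int64(-61), np.int64(-17), np.int64(41)), (np.int64(-61), np.int64(-13), np.int64(41)), (np.int64(-62), np.int64(-6), np.int64(42)), (np.int64(-62), np.int64(-1), np.int64(43)), (np.int64(-61), np.int64(5), np.int64(40)), (np.int64(-62), np.int64(11), np.int64(42)
[... 2615 characters left out ...]
(np.int64(-61), np.int64(-23), np.int64(10)), (np.int64(-108), np.int64(-24), np.int64(65)), (np.int64(-108), np.int64(-20), np.int64(64)), (np.int64(-107), np.int64(-15), np.int64(64)), (np.int64(-61), np.int64(-5), np.int64(10)), (np.int64(-61), np.int64(-1), np.int64(10)), (np.int64(-62), np.int64(4), np.int64(11)), (np.int64(-109), np.int64(13), np.int64(66)), (np.int64(-108), np.int64(17), np.int64(65)), (np.int64(-109), np.int64(21), np.int64(65)), (np.int64(-61), np.int64(23), np.int64(11)), (np.int64(-61), np.int64(29), np.int64(11))]
[251 241 244 374 513 511 508 509 511 514 502 265 263 257 249 262 260 262
 249 241 245 248 234 244 305 517 516 523 520 512 520 506 215 239 237 249
 235]
```

```bash
python3 -m inch '[[0,0,0,0,-0.015,0.14,1],[0,0,0,-0.4,0,0,1],[0,0,0,-0.4,0,0,1],[0,0,0,-0.2,0,0,1],[0,0,0,0,0,0,1],[0,0,0,0,0,0,1]]'
python3 - <<'E'
from h import *
plan((0,0,61.8)); f=grab_frame("wrist"); C=cloud(f); s=r.sense(); R=Ro.from_euler('xyz',s["tcp_rot"]).as_matrix(); Q=((C-s["eef_pos"])@R)
q=Q[260:335,205:315].reshape(-1,3); q=q[(q[:,2]<25)&(q[:,2]>0)&(q[:,0]<-25)]; print("upright x",np.median(q[:,0]))
for a,b in((12,20),(20,23.5)):
  t=Q[150:290,200:320].reshape(-1,3); t=t[(t[:,2]>-12)&(t[:,2]<-4)&(t[:,0]>a)&(t[:,0]<b)]; print("cheeks",t[:,1].min(),t[:,1].max())
t=Q[150:300,200:320].reshape(-1,3); t=t[(t[:,2]>-11)&(t[:,2]<-5)&(abs(t[:,1])<15)]; print("back x",np.percentile(t[:,0],[1,5,50]))
m=f["pixels"].astype(int).sum(2)
z=(C[...,2]>15.5)&(C[...,2]<20); e=[]
for v in range(15,150,5):
    u=np.where(z[v,120:400])[0]+120; e.append((u.min()-.5,u.max()+.5,v))
e=np.array(e); l=(onplane(f,e[:,[0,2]],18)-s["eef_pos"])@R; g=(onplane(f,e[:,[1,2]],18)-s["eef_pos"])@R; print("rims",np.median(l[:,1]),np.median(g[:,1]))
for v in(310,316,322): print(v,m[v,220:300:2])
E
```

```text
clock: 8.42
eef_pos: [462.4, -387.0, 60.6]
tcp_rot: [3.142, 0.0, 1.932]
contact_force: [-1.3, 0.2, -1.5]
opening: 0.515
grasp_force: 52.1
t 8.42 at [ 462.4 -387.    60.6] [180.     0.   110.68] F [-1.3  0.2 -1.5] open 0.515 grip 52.1
 turn [0. 0. 0.] rows 0.0 | shift before turn [ 21.014 -11.836  -0.047] | after turn [ 21.014 -11.836  -0.047]
upright x -36.9788527483817
cheeks -22.995769136231726 23.151674735444853
cheeks -22.810592117591092 22.79243652138784
back x [-20.81418543 -20.45355428 -17.87722876]
rims -60.09906339375069 60.65135078010423
310 [246 250 442 510 504 507 509 508 479 368 354 301 271 262 263 272 266 260
 257 261 256 256 250 248 250 240 239 247 501 507 501 504 509 485 331 355
 324 239 241 244]
316 [242 248 470 612 604 594 602 590 597 590 592 350 269 268 264 260 263 257
 254 241 253 245 246 254 239 247 243 243 583 588 588 591 590 592 595 598
 572 225 238 244]
322 [245 261 645 661 669 666 664 666 658 662 665 284 260 259 262 247 253 246
 258 252 243 239 239 241 243 234 238 243 591 662 662 658 660 659 662 662
 665 261 237 248]
```

```bash
python3 -m inch '[[0,0,0,0,0,-0.045,1],[0,0,0,-0.2,0,0,1],[0,0,0,-0.2,0,0,1],[0,0,0,-0.1,0,0,1],[0,0,0,0,0,0,1]]'
python3 -m inch '[[0,0,0,-0.06,0,0,1],[0,0,0,-0.04,0,0,1],[0,0,0,0,0,0,1]]'
python3 -m inch '[[0,0,0,-0.03,0,0,1],[0,0,0,0,0,0,1]]'
```

```text
clock: 8.88
eef_pos: [467.2, -398.9, 61.9]
tcp_rot: [3.141, 0.001, 1.932]
contact_force: [-0.1, -0.3, -2.9]
opening: 0.519
grasp_force: 52.1
clock: 9.13
eef_pos: [467.7, -400.6, 61.8]
tcp_rot: [3.142, 0.0, 1.932]
contact_force: [-0.5, -0.4, -2.1]
opening: 0.518
grasp_force: 52.1
clock: 9.3
eef_pos: [467.9, -401.1, 61.8]
tcp_rot: [-3.142, -0.0, 1.933]
contact_force: [-0.2, -0.9, -1.0]
opening: 0.519
grasp_force: 52.1
```

```bash
python3 -m inch '[[0,0,0,-0.03,0,0,1],[0,0,0,-0.03,0,0,1],[0,0,0,0,0,0,1]]'
python3 -m inch '[[0,0,0,-0.03,0,0,1],[0,0,0,-0.02,0,0,1],[0,0,0,0,0,0,1]]'
```

```text
clock: 9.55
eef_pos: [468.1, -401.7, 61.7]
tcp_rot: [-3.141, -0.002, 1.932]
contact_force: [-1.4, 5.1, 1.5]
opening: 0.518
grasp_force: 52.4
clock: 9.8
eef_pos: [468.0, -401.8, 61.5]
tcp_rot: [-3.141, -0.004, 1.932]
contact_force: [-1.4, 9.0, 2.9]
opening: 0.519
grasp_force: 52.5
```

```bash
python3 -m inch '[[0,0,0,0.02,0,0.1,1],[0,0,0,0,0,0.1,1],[0,0,0,0,0,0.1,1],[0,0,0,0,0,0,1]]'
python3 -m inch '[[0,0,0,0,0,0.06,1],[0,0,0,0,0,0.06,1],[0,0,0,0,0,0,1]]'
```

```text
clock: 10.13
eef_pos: [467.8, -401.9, 53.6]
tcp_rot: [-3.14, -0.003, 1.932]
contact_force: [-1.5, 4.4, -1.4]
opening: 0.515
grasp_force: 52.1
clock: 10.38
eef_pos: [467.8, -401.9, 51.5]
tcp_rot: [-3.141, -0.003, 1.932]
contact_force: [-4.0, 6.9, 8.1]
opening: 0.52
grasp_force: 53.1
```

```bash
python3 -m inch '[[0,0,0,0,0,0.05,1],[0,0,0,0,0,0.03,1],[0,0,0,0,0,0,1]]'
python3 -m inch '[[0,0,0,0,0,0,0.42],[0,0,0,0,0,0,0.36],[0,0,0,0,0,0,0.3],[0,0,0,0,0,0,0.3]]'
python3 - <<'E'
from h import *
plan((0,0,61.8))
f=grab_frame("wrist"); C=cloud(f); s=r.sense()
print("cheek top z",np.percentile(C[190:290,200:320,2][(C[190:290,200:320,2]>50)&(C[190:290,200:320,2]<70)],[5,50,95]))
E
```

```text
clock: 10.63
eef_pos: [467.8, -401.8, 51.2]
tcp_rot: [-3.141, -0.003, 1.932]
contact_force: [-9.2, 12.3, 25.6]
opening: 0.516
grasp_force: 55.0
clock: 10.97
eef_pos: [469.0, -403.6, 49.3]
tcp_rot: [3.141, 0.001, 1.933]
contact_force: [0.1, 0.2, 0.3]
opening: 0.699
grasp_force: 0.0
t 10.97 at [ 469.  -403.6   49.3] [1.7999e+02 4.0000e-02 1.1073e+02] F [0.1 0.2 0.3] open 0.699 grip 0.0
 turn [0. 0. 0.] rows 0.0 | shift before turn [ 21.737 -11.831  -0.517] | after turn [ 21.737 -11.831  -0.517]
cheek top z [51.27558428 58.07302274 60.0256279 ]
```

```bash
python3 -m inch '[[0,0,0,0,0,-0.6,0.3],[0,0,0,0,0,-1,0.2],[0,0,0,0,0,-1,0],[0,0,0,0.5,0,-1,0],[0,0,0,1,0,-1,0],[0,0,0,1,0,-1,0],[0,0,0,0.2,0,-1,0],[0,0,0,0,0,0,0]]'
python3 - <<'E'
from h import *
plan((461,324,231),(180,0,110.7))
f=grab_frame("wrist"); np.savez("pics/w4.npz",**{k:np.array(v) for k,v in f.items()}); cv2.imwrite("pics/w4.png",f["pixels"][:,:,::-1])
C=cloud(f); s=r.sense(); o=np.array([474.98,-420.64,0]); y=np.radians(110.7); ex=np.array([np.cos(y),np.sin(y),0]); A=np.c_[ex,[-ex[1],ex[0],0],[0,0,1]]
Q=((C-o)@A).reshape(-1,3); Q=Q[(abs(Q[:,1])<58)&(Q[:,0]>-30)&(Q[:,0]<110)]
for n,a,b in(("cheeks",54,64),("upright",92,98),("heel",36,43),("ledge",17,24),("rims",15,19)):
    q=Q[(Q[:,2]>a)&(Q[:,2]<b)]; q=q[(abs(q[:,1])<30)] if n!="rims" else q; print(n,len(q),np.round(np.percentile(q,[1,50,99],axis=0),1).tolist() if len(q) else "")
E
```

```text
clock: 11.68
eef_pos: [446.3, -340.3, 219.1]
tcp_rot: [3.138, 0.006, 1.933]
contact_force: [0.1, -0.3, 0.4]
opening: 1.002
grasp_force: 0.0
t 11.68 at [ 446.3 -340.3  219.1] [179.8    0.32 110.78] F [ 0.1 -0.3  0.4] open 1.002 grip 0.0
 turn [0.0011 0.0018 0.0004] rows 0.04626295140585208 | shift before turn [24.632  9.978 -0.577] | after turn [24.648  9.944 -0.475]
cheeks 674 [[-5.3, -28.2, 54.3], [4.9, 0.6, 58.9], [45.1, 28.3, 63.9]]
upright 383 [[-6.5, -29.6, 92.5], [-1.9, -2.5, 95.4], [0.2, 29.5, 97.4]]
heel 230 [[-1.7, -28.7, 36.1], [41.5, -0.4, 38.2], [44.8, 28.8, 42.8]]
ledge 364 [[-1.2, -27.5, 17.0], [59.6, -0.4, 19.1], [65.4, 27.3, 23.9]]
rims 663 [[-20.5, -57.9, 15.1], [58.3, -0.4, 17.6], [107.4, 57.9, 19.0]]
```

View pics/w4.png

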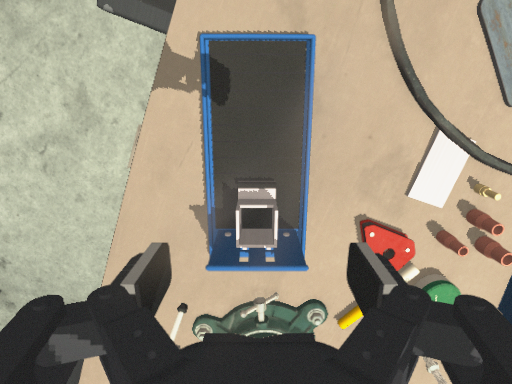

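The head rest is home: box at (257,222), its ledge facing the tray floor, hooks behind the upright. Cheek tops measure z = 59, as expected.

```bash
python3 -m inch '[[0,0,0,0.94,0.297,0,0],[0,0,0,0.94,0.297,0,0],[0,0,0,0.94,0.297,0,0],[0,0,0,0.94,0.297,0,0],[0,0,0,0.94,0.297,0,0],[0,0,0,0.94,0.297,0,0],[0,0,0,0.94,0.297,0,0],[0,0,0,0.94,0.297,0,0]]'
python3 -m inch '[[0,0,0,0.94,0.297,0,0],[0,0,0,0.94,0.297,0,0],[0,0,0,0.94,0.297,0,0],[0,0,0,0.94,0.297,0,0],[0,0,0,0.873,0.472,0,0],[0,0,0,0.873,0.472,0,0],[0,0,0,0.873,0.472,0,0],[0,0,0,0.873,0.472,0,0]]'
python3 -m inch '[[0,0,0,0.873,0.472,0,0],[0,0,0,0.873,0.472,0,0],[0,0,0,0.873,0.472,0,0],[0,0,0,0.873,0.472,0,0],[0,0,0,0.873,0.472,0,0],[0,0,0,0.873,0.472,0,0],[0,0,0,0.873,0.472,0,0],[0,0,0,0.873,0.472,0,0]]'
python3 -m inch '[[0,0,0,0,0,0,0],[0,0,0,0,0,0,0]]'
cat >> h.py <<'E'
def coupons(f,zc=6):
    "all coupon-like outlines: centre, size, long-axis angle, mean hue of tint side"
    C=cloud(f); img=f["pixels"].astype(int); z=C[...,2]; hsv=cv2.cvtColor(f["pixels"],cv2.COLOR_RGB2HSV)
    bright=(img.min(2)>170); sat=(hsv[...,1]>110)&(z<14)&(z>2); m=((bright|sat)&(z<14)&(z>2.5)).astype(np.uint8)
    k,l,st,_=cv2.connectedComponentsWithStats(m)
    for i in range(1,k):
        if st[i,4]<400: continue
        cs,_=cv2.findContours((l==i).astype(np.uint8),0,1); c=max(cs,key=cv2.contourArea).reshape(-1,2); R=rect(onplane(f,c,zc))
        if 75<R[1]<100 and 40<R[2]<60:
            t=(l==i)&(hsv[...,1]>110); print(R,st[i,:4],"hue",np.median(hsv[...,0][t]),"tint at",np.round(C[t].mean(0),0))
E
python3 - <<'E'
from h import *
plan((461,324,231),(180,0,102))
f=grab_frame("wrist"); np.savez("pics/w5.npz",**{k:np.array(v) for k,v in f.items()}); cv2.imwrite("pics/w5.png",f["pixels"][:,:,::-1])
coupons(f)
coupons(np.load("pics/w1.npz"))
E
```

```text
clock: 12.4
eef_pos: [433.5, -142.4, 213.2]
tcp_rot: [-3.141, -0.001, 1.932]
contact_force: [0.5, -0.2, 0.8]
opening: 1.003
grasp_force: 0.0
clock: 13.07
eef_pos: [441.7, 54.5, 213.4]
tcp_rot: [-3.141, -0.0, 1.932]
contact_force: [1.1, 0.2, -0.5]
opening: 1.001
grasp_force: 0.0
clock: 13.73
eef_pos: [468.2, 251.2, 213.0]
tcp_rot: [-3.14, 0.0, 1.932]
contact_force: [-0.6, 0.5, 0.2]
opening: 1.001
grasp_force: 0.0
clock: 13.9
eef_pos: [468.1, 250.8, 213.0]
tcp_rot: [-3.14, 0.0, 1.934]
contact_force: [0.1, -0.7, -0.2]
opening: 0.997
grasp_force: 0.0
t 13.9 at [468.1 250.8 213. ] [-1.7991e+02  2.0000e-02  1.1082e+02] F [ 0.1 -0.7 -0.2] open 0.997 grip 0.0
 turn [-0.0005  0.0002  0.049 ] rows 1.2898569755533258 | shift before turn [ 2.838  0.775 -0.723] | after turn [ 2.924  0.332 -0.721]
(array([458.1, 128.3]), 84.1, 49.7, -75.6) [286  33  53  80] hue 163.0 tint at [459.  93.   7.]
```

```bash
python3 - <<'E'
from h import *
f=np.load("pics/w5.npz"); print("exp px",project(f,[[461,324,6],[560,361,6]]))
C=cloud(f); z=C[...,2]
u,v=project(f,[[461,324,6]])[0].astype(int)
print(np.round(z[v-60:v+61:10,u-40:u+41:10],0)); print(f["pixels"][v-60:v+61:10,u].tolist())
E
```

```text
exp px [[276.32461396 103.08545974]
 [370.38176491 104.22845295]]
[[-0.  1. -0.  0.  3.  1.  1.  2.  2.]
 [ 1.  1.  0. -0.  1. -0.  1.  1.  1.]
 [ 1.  1. -1.  7.  6.  7.  7. -0.  2.]
 [ 1.  1.  7.  6.  7.  7.  8.  2.  1.]
 [-1.  0.  7.  8.  8.  7.  6.  1.  1.]
 [ 0.  1.  7.  6.  5.  5.  7.  0.  1.]
 [ 2.  1.  8.  8.  7.  6.  7.  0.  1.]
 [ 0.  1.  6.  8.  7.  7. -0.  0.  1.]
 [ 0.  1.  6.  8.  7.  7.  1.  1.  1.]
 [ 1.  2.  8.  7.  8.  8. -1.  0.  1.]
 [ 1.  2.  1.  1. -1.  6.  0.  1.  0.]
 [ 0.  0. -0.  1. -1.  1. -0.  1.  1.]
 [ 1.  1.  1.  2.  0.  1.  1.  1.  1.]]
[[172, 151, 127], [175, 154, 128], [237, 227, 220], [235, 225, 217], [234, 224, 216], [234, 223, 215], [234, 223, 213], [233, 223, 213], [244, 213, 100], [226, 202, 151], [200, 177, 158], [181, 157, 130], [180, 156, 126]]
```

```bash
cat >> h.py <<'E'
def coupons(f,zc=6,thr=4.):
    C=cloud(f); z=C[...,2].astype(np.float32); hsv=cv2.cvtColor(f["pixels"],cv2.COLOR_RGB2HSV)
    z=cv2.medianBlur(cv2.medianBlur(z,5),5); m=((z>thr)&(z<14)).astype(np.uint8)
    k,l,st,_=cv2.connectedComponentsWithStats(m)
    for i in range(1,k):
        if st[i,4]<400: continue
        cs,_=cv2.findContours((l==i).astype(np.uint8),0,1); c=max(cs,key=cv2.contourArea).reshape(-1,2); R=rect(onplane(f,c,zc))
        if 75<R[1]<105 and 40<R[2]<60:
            t=(l==i)&(hsv[...,1]>100); print(R,st[i,:4],"hue",np.median(hsv[...,0][t]),"tint at",np.round(C[t].mean(0),0))
E
python3 - <<'E'
from h import *
coupons(np.load("pics/w5.npz")); coupons(np.load("pics/w1.npz"))
E
```

```text
(array([458.9, 324.7]), 90.3, 50.4, -77.7) [248  56  56  89] hue 24.0 tint at [465. 294.   8.]
(array([562.9, 351.5]), 90.2, 50.4, -62.6) [346  70  46  85] hue 112.0 tint at [576. 324.  10.]
(array([458.3, 125.6]), 90.4, 50.4, -75.7) [197 219  43  65] hue 160.0 tint at [466.  98.  11.]
(array([458.8, 125.4]), 90.0, 50.7, -75.6) [286  33  53  86] hue 164.0 tint at [464.  95.   7.]
```

```bash
python3 -m inch '[[0,0,0.0237,0,0,0,0.3],[0,0,0.0237,0,0,0,0.3],[0,0,0,0,0,0,0.3]]'
python3 - <<'E'
from h import *
plan((458.9,324.7,100),(180,0,102.3))
f=grab_frame("wrist"); C=cloud(f); s=r.sense(); R=Ro.from_euler('xyz',s["tcp_rot"]).as_matrix(); Q=((C-s["eef_pos"])@R).reshape(-1,3)
for a in(-1,1):
    q=Q[(Q[:,1]*a>18)&(Q[:,1]*a<50)&(abs(Q[:,0])<18)&(Q[:,2]<60)&(Q[:,2]>-30)]
    print(a,len(q),np.round(np.percentile(q,[0,1,50,99,100],axis=0),1).tolist())
E
```

```text
clock: 14.2
eef_pos: [468.0, 248.9, 213.8]
tcp_rot: [-3.141, 0.001, 1.779]
contact_force: [-0.1, -0.0, -0.6]
opening: 0.701
grasp_force: 0.0
t 14.2 at [468.  248.9 213.8] [-1.7995e+02  3.0000e-02  1.0194e+02] F [-0.1 -0.  -0.6] open 0.701 grip 0.0
 turn [-0.0003  0.0002 -0.002 ] rows 0.05253083180539405 | shift before turn [3.044 0.276 4.55 ] | after turn [3.039 0.291 4.552]
-1 979 [[-11.8, -43.6, -30.0], [-10.5, -43.1, -29.8], [7.2, -30.3, -20.2], [11.6, -29.6, -6.5], [11.8, -29.5, -4.7]]
1 1004 [[-11.8, 29.5, -30.0], [-10.7, 29.7, -29.8], [6.8, 30.2, -20.4], [11.3, 43.3, -6.4], [11.5, 44.1, -5.4]]
```

```bash
python3 - <<'E'
from h import *
f=grab_frame("wrist"); C=cloud(f); s=r.sense(); R=Ro.from_euler('xyz',s["tcp_rot"]).as_matrix(); Q=((C-s["eef_pos"])@R)
for z in(-20,-10,-5,0,5,10,20):
    u,v=project(f,s["eef_pos"]+R@[11,33,z])[0].round().astype(int); print(z,(u,v),np.round(Q[v,u],0),f["pixels"][v,u])
for v in range(215,300,6): print(v,[int(Q[v,u,2]) for u in range(285,345,5)])
E
```

```text
-20 (np.int64(332), np.int64(244)) [ 11.  33. -19.] [99 96 89]
-10 (np.int64(327), np.int64(235)) [11. 33. -9.] [121 113  99]
-5 (np.int64(325), np.int64(231)) [-87.  85. 213.] [178 156 134]
0 (np.int64(323), np.int64(227)) [-81.  82. 213.] [173 154 126]
5 (np.int64(321), np.int64(223)) [-76.  79. 214.] [175 155 130]
10 (np.int64(319), np.int64(219)) [-71.  76. 214.] [178 158 133]
20 (np.int64(316), np.int64(213)) [-62.  72. 213.] [180 160 133]
215 [213, 212, 213, 214, 213, 212, 213, 213, 212, 212, 213, 213]
221 [212, 213, 213, 212, 213, 211, 211, 213, 213, 212, 212, 212]
227 [212, 214, 212, 212, 212, 213, 212, 212, 212, 213, 213, 211]
233 [213, 213, 213, 213, 213, 213, 212, 214, 212, 212, 213, 212]
239 [214, 212, 212, 213, 212, 212, 213, -8, -13, -13, -14, 212]
245 [212, 211, 212, 212, 212, 213, 212, -9, -19, -19, -20, -11]
251 [214, 212, 212, 213, 212, 213, 211, -10, -20, -24, -26, -27]
257 [212, 213, 213, 213, 213, 212, 213, -11, -20, -28, -31, -31]
263 [211, 212, 212, 211, 213, 213, 212, -11, -22, -30, -36, -36]
269 [212, 213, 212, 213, 212, -142, 214, -12, -22, -31, -38, -41]
275 [212, 213, 212, 214, 214, 212, 213, -13, -23, -32, -39, -42]
281 [212, 212, 212, 212, 213, 199, 195, 190, -24, -32, -38, -42]
287 [213, 212, 213, 197, 195, 191, 188, 188, -24, -33, -40, -41]
293 [200, 195, 193, 190, 189, 186, 186, 185, -26, -34, -42, -43]
299 [192, 188, 187, 185, 186, 185, 184, 190, 213, -37, -42, -65]
```

```bash
python3 -m inch '[[0,0,0,0.76,0.073,0.8,0.3],[0,0,0,0.76,0.073,1,0.3],[0,0,0,0.76,0.073,1,0.3],[0,0,0,0.76,0.073,1,0.3],[0,0,0,0,0,1,0.3],[0,0,0,0,0,1,0.3],[0,0,0,0,0,1,0.3],[0,0,0,0,0,0,0.3]]'
python3 -m inch '[[0,0,0,0,0,0,0.38],[0,0,0,0,0,0,0.38]]'
cat >> h.py <<'E'
def tips(f=None):
    f=f or grab_frame("wrist"); C=cloud(f); s=r.sense(); R=Ro.from_euler('xyz',s["tcp_rot"]).as_matrix(); Q=((C-s["eef_pos"])@R).reshape(-1,3)
    for a in(-1,1):
        q=Q[(Q[:,1]*a>20)&(Q[:,1]*a<48)&(Q[:,0]>8)&(Q[:,0]<13)&(Q[:,2]<s["eef_pos"][2]-9)]; print("tip",a,np.round(np.percentile(q[:,2],[50,97,100]),1),"inner y",np.round(np.abs(q[:,1]).min(),1))
E
python3 - <<'E'
from h import *
plan((458.9,324.7,20),(180,0,102.3)); tips()
E
```

```text
clock: 14.97
eef_pos: [456.6, 323.9, 40.1]
tcp_rot: [-3.135, 0.003, 1.786]
contact_force: [-0.8, -0.8, -0.3]
opening: 0.7
grasp_force: 0.0
clock: 15.13
eef_pos: [459.9, 326.2, 45.4]
tcp_rot: [3.141, -0.0, 1.784]
contact_force: [-0.1, -1.1, 0.1]
opening: 0.621
grasp_force: 0.0
t 15.13 at [459.9 326.2  45.4] [ 1.7995e+02 -2.0000e-02  1.0223e+02] F [-0.1 -1.1  0.1] open 0.621 grip 0.0
 turn [ 0.0003 -0.0001 -0.0004] rows 0.01087268509454165 | shift before turn [-0.049 -0.053  1.015] | after turn [-0.048 -0.052  1.015]
tip -1 [-51.3 -11.6  -4.6] inner y 24.1
tip 1 [-52.1 -11.6  -5.1] inner y 23.4
```

```bash
python3 -m inch '[[0,0,0,-0.05,-0.05,0.4,0.38],[0,0,0,0,0,0.32,0.38],[0,0,0,0,0,0,0.38]]'
python3 -m inch '[[0,0,0,0,0,0.12,0.38],[0,0,0,0,0,0,0.38]]'
python3 -m inch '[[0,0,0,0,0,0.1,0.38],[0,0,0,0,0,0,0.38]]'
python3 - <<'E'
from h import *
plan((458.9,324.7,20),(180,0,102.3)); tips()
E
```

```text
clock: 15.43
eef_pos: [457.6, 324.0, 25.3]
tcp_rot: [-3.14, 0.0, 1.784]
contact_force: [-0.4, -0.4, -0.1]
opening: 0.619
grasp_force: 0.0
clock: 15.6
eef_pos: [458.1, 324.5, 22.9]
tcp_rot: [-3.141, 0.0, 1.784]
contact_force: [-0.2, -0.5, -0.4]
opening: 0.622
grasp_force: 0.0
clock: 15.77
eef_pos: [458.2, 324.6, 20.6]
tcp_rot: [-3.141, 0.0, 1.784]
contact_force: [-0.8, 0.2, -0.5]
opening: 0.618
grasp_force: 0.0
t 15.77 at [458.2 324.6  20.6] [-179.99    0.    102.2 ] F [-0.8  0.2 -0.5] open 0.618 grip 0.0
 turn [-0.      0.     -0.0006] rows 0.015342699265591203 | shift before turn [-0.     0.028  0.023] | after turn [-0.     0.028  0.023]
tip -1 [-52.1 -11.6  -6. ] inner y 23.9
tip 1 [-52.3 -12.1  -5.6] inner y 23.9
```

```bash
for i in 1; do :; done
python3 -m inch '[[0,0,0,0,0,0.14,0.38],[0,0,0,0,0,0,0.38]]' | grep -E "eef|contact"
python3 -m inch '[[0,0,0,0,0,0.1,0.38],[0,0,0,0,0,0,0.38]]' | grep -E "eef|contact"
python3 -m inch '[[0,0,0,0,0,0.1,0.38],[0,0,0,0,0,0,0.38]]' | grep -E "eef|contact"
```

```text
eef_pos: [458.1, 324.5, 16.9]
contact_force: [-0.8, 0.2, -0.4]
eef_pos: [458.1, 324.5, 14.4]
contact_force: [0.2, -0.4, -0.0]
eef_pos: [458.1, 324.5, 11.9]
contact_force: [-0.4, -0.1, -0.5]
```

```bash

python3 -m inch '[[0,0,0,0,0,0.1,0.38],[0,0,0,0,0,0,0.38]]' | grep -E "eef|contact"
python3 -m inch '[[0,0,0,0,0,0.08,0.38],[0,0,0,0,0,0,0.38]]' | grep -E "eef|contact"
python3 - <<'E'
from h import *
tips(); f=grab_frame("wrist"); cv2.imwrite("pics/w6.png",f["pixels"][:,:,::-1])
E
```

```text
eef_pos: [458.1, 324.5, 9.5]
contact_force: [-0.1, 0.5, -0.2]
eef_pos: [458.1, 324.5, 7.5]
contact_force: [-0.0, 0.7, 0.0]
tip -1 [-52.2 -11.8  -5.6] inner y 23.7
tip 1 [-52.2 -11.9  -5.7] inner y 23.8
```

View pics/w6.png

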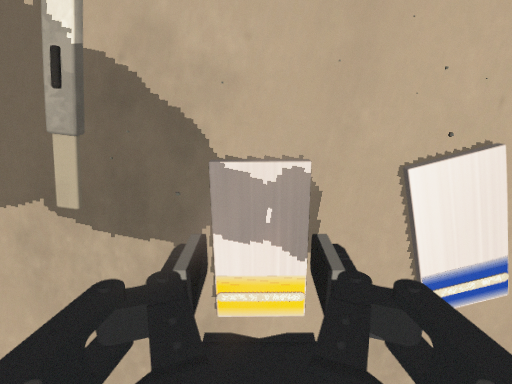

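The wrist picture shows the open fingers straddling the straw coupon at (260,240), but the tips are still about 13 mm above the bench. I'll keep lowering and watch the force.

```bash

python3 -m inch '[[0,0,0,0,0,0.14,0.38],[0,0,0,0,0,0,0.38]]' | grep -E "eef|contact"
python3 -m inch '[[0,0,0,0,0,0.12,0.38],[0,0,0,0,0,0,0.38]]' | grep -E "eef|contact"
python3 -m inch '[[0,0,0,0,0,0.1,0.38],[0,0,0,0,0,0,0.38]]' | grep -E "eef|contact"
```

```text
eef_pos: [458.1, 324.5, 3.9]
contact_force: [0.1, -0.9, 0.4]
eef_pos: [458.0, 324.4, 0.8]
contact_force: [-0.4, 0.8, -0.1]
eef_pos: [458.1, 324.5, -1.6]
contact_force: [0.4, 0.5, -0.9]
```

```bash

python3 -m inch '[[0,0,0,0,0,0.06,0.38],[0,0,0,0,0,0,0.38]]' | grep -E "eef|contact"
python3 -m inch '[[0,0,0,0,0,0,0.42],[0,0,0,0,0,0,0.5],[0,0,0,0,0,0,0.6],[0,0,0,0,0,0,0.6]]' 40
python3 - <<'E'
from h import *
plan((458.9,324.7,20),(180,0,102.3)); tips()
E
```

```text
eef_pos: [458.2, 324.5, -2.9]
contact_force: [-0.0, -0.1, 0.4]
clock: 17.75
eef_pos: [458.6, 324.7, -2.2]
tcp_rot: [3.141, -0.0, 1.784]
contact_force: [-0.9, -1.1, 5.0]
opening: 0.566
grasp_force: 41.9
t 17.75 at [458.6 324.7  -2.2] [ 1.7997e+02 -1.0000e-02  1.0219e+02] F [-0.9 -1.1  5. ] open 0.566 grip 41.9
 turn [ 0.0002 -0.0001 -0.0006] rows 0.015756693300657883 | shift before turn [-0.004  0.013 -0.888] | after turn [-0.005  0.013 -0.888]
tip -1 [-54.4 -15.8 -11.2] inner y 21.8
tip 1 [-54.3 -16.1 -11.2] inner y 22.5
```

```bash

python3 -m inch '[[0,0,0,0,0,-0.2,0.6],[0,0,0,0,0,-0.8,0.6],[0,0,0,0,0,-1,0.6],[0,0,0,0,0,-1,0.6],[0,0,0,0,0,-1,0.6],[0,0,0,0,0,-1,0.6],[0,0,-0.0236,0,0,0,0.6],[0,0,0.0236,0,0,0,0.6]]' 60
python3 - <<'E'
from h import *
plan((432,0,120))
f=grab_frame("wrist"); C=cloud(f); s=r.sense(); R=Ro.from_euler('xyz',s["tcp_rot"]).as_matrix(); Q=((C-s["eef_pos"])@R).reshape(-1,3)
q=Q[(Q[:,0]<60)&(Q[:,0]>-60)&(abs(Q[:,1])<24)&(abs(Q[:,2])<25)]
for a in range(-48,56,8):
    t=q[(q[:,0]>=a)&(q[:,0]<a+8)]
    if len(t)>8: print(a,len(t),"y",np.round(np.percentile(t[:,1],[0,100]),1),"z",np.median(t[:,2]).round(1))
print("x max",np.percentile(q[:,0],[0.2,99.8,100]))
E
```

```text
clock: 18.47
eef_pos: [459.0, 325.2, 124.3]
tcp_rot: [3.139, -0.001, 1.79]
contact_force: [-0.5, 0.1, -1.6]
opening: 0.56
grasp_force: 62.7
t 18.47 at [459.  325.2 124.3] [ 1.7983e+02 -7.0000e-02  1.0257e+02] F [-0.5  0.1 -1.6] open 0.56 grip 62.7
 turn [0. 0. 0.] rows 0.0 | shift before turn [-12.459  -3.886   0.146] | after turn [-12.459  -3.886   0.146]
-48 483 y [-23.5  23.7] z -9.8
-40 1026 y [-23.4  24. ] z -10.2
-32 1255 y [-23.9  24. ] z -10.4
-24 1261 y [-24.   23.9] z -9.8
-16 1302 y [-24.  24.] z -9.7
-8 1431 y [-23.7  24. ] z -9.9
0 1493 y [-23.6  24. ] z -9.8
8 1555 y [-24.   23.9] z -9.8
16 1576 y [-24.   23.9] z -9.8
24 1655 y [-24.  24.] z -9.8
32 1746 y [-23.9  24. ] z -9.8
40 1457 y [-24.  24.] z -9.6
x max [-43.85284575  45.6472626   45.90645116]
```

```bash

python3 -m inch '[[0,0,0,-0.96,-0.291,0,0.6],[0,0,0,-0.96,-0.291,0,0.6],[0,0,0,-0.96,-0.291,0,0.6],[0,0,0,-0.96,-0.291,0,0.6],[0,0,0,-0.96,-0.291,0,0.6],[0,0,0,-0.96,-0.291,0,0.6],[0,0,0,-0.96,-0.291,0,0.6],[0,0,0,-0.96,-0.291,0,0.6]]' | grep eef
python3 -m inch '[[0,0,0,-0.96,-0.291,0,0.6],[0,0,0,-0.96,-0.291,0,0.6],[0,0,0,-0.96,-0.291,0,0.6],[0,0,0,-0.96,-0.291,0,0.6],[0,0,0,-0.96,-0.291,0,0.6],[0,0,0,-0.947,-0.172,0,0.6],[0,0,0,-0.947,-0.172,0,0.6],[0,0,0,-0.947,-0.172,0,0.6]]' | grep eef
python3 -m inch '[[0,0,0,-0.947,-0.172,0,0.6],[0,0,0,-0.947,-0.172,0,0.6],[0,0,0,-0.947,-0.172,0,0.6],[0,0,0,-0.947,-0.172,0,0.6],[0,0,0,-0.947,-0.172,0,0.6],[0,0,0,-0.947,-0.172,0,0.6],[0,0,0,-0.947,-0.172,0,0.6],[0,0,0,-0.947,-0.172,0,0.6]]' | grep eef
python3 -m inch '[[0,0,0,-0.947,-0.172,0,0.6],[0,0,0,-0.947,-0.172,0,0.6],[0,0,-0.0236,0,0,0,0.6],[0,0,-0.022,0,0,0,0.6],[0,-0.0325,0,0,0,0,0.6],[0,-0.0325,0,0,0,0,0.6],[0,0,0,0,0,0,0.6],[0,0,0,0,0,0,0.6]]' 
cat >> h.py <<'E'
TO=np.array([475.3,-421.5,0]); TY=np.radians(110.7); TA=np.array([[np.cos(TY),-np.sin(TY),0],[np.sin(TY),np.cos(TY),0],[0,0,1]])
def trayplan(xc,zc,th,cx=0,cz=-3.0,rows=True):
    "coupon underside centre to tray (xc,0,zc) at slope th deg; coupon centre in tool frame (cx,0,cz)"
    R=Ro.from_matrix(TA)*Ro.from_euler('x',180,degrees=True)*Ro.from_euler('y',-th,degrees=True)
    p=TO+TA@[xc,0,zc]-R.apply([cx,0,cz]); s=r.sense(); q=(s["eef_pos"]-TO)@TA
    plan(p,R.as_euler('xyz',degrees=True)); print(" tcp in tray",np.round(q,1),"target tcp",np.round((p-TO)@TA,1))
E
python3 - <<'E'
from h import *
trayplan(91.1,15.1+1,11.7,0.5)
E
```

```text
eef_pos: [441.2, 123.4, 122.1]
eef_pos: [433.5, -73.6, 122.2]
eef_pos: [439.9, -265.9, 122.0]
clock: 21.18
eef_pos: [441.2, -311.5, 121.9]
tcp_rot: [-3.14, 0.201, 1.93]
contact_force: [0.4, -0.7, -1.9]
opening: 0.561
grasp_force: 62.6
t 21.18 at [ 441.2 -311.5  121.9] [-179.91   11.53  110.55] F [ 0.4 -0.7 -1.9] open 0.561 grip 62.6
 turn [-0.0007 -0.0009 -0.0008] rows 0.02499274374192374 | shift before turn [-0.11  -0.268  4.458] | after turn [-0.096 -0.277  4.458]
 tcp in tray [114.9  -6.9 121.9] target tcp [90.   0.  13.3]
```

```bash

python3 -m inch '[[-0.0007,-0.0009,-0.0008,-0.1,-0.277,0,0.6],[0,0,0,0,0,1,0.6],[0,0,0,0,0,1,0.6],[0,0,0,0,0,1,0.6],[0,0,0,0,0,0.6,0.6],[0,0,0,0,0,0,0.6],[0,0,0,0,0,0,0.6]]' 
python3 - <<'E'
from h import *
trayplan(91.1,15.1+1,11.7,0.5)
f=grab_frame("wrist"); np.savez("pics/w7.npz",**{k:np.array(v) for k,v in f.items()}); C=cloud(f); Q=((C-TO)@TA)
img=f["pixels"]
# rims in tray frame and coupon edges
z=Q[...,2]; m=(z>15.5)&(z<20)
for v in(20,60,100,140): 
    u=np.where(m[v])[0]; u=u[(u>80)&(u<440)]; 
    if len(u): print("rim",v,Q[v,u.min()].round(1),Q[v,u.max()].round(1))
q=Q.reshape(-1,3); q=q[(abs(q[:,1])<28)&(q[:,0]>30)&(q[:,0]<145)&(q[:,2]>20)&(q[:,2]<58)]
for a in range(40,145,10):
    t=q[(q[:,0]>=a)&(q[:,0]<a+3)]
    if len(t)>8: print(a,len(t),"y",np.round(np.percentile(t[:,1],[0.5,99.5]),1),"z",np.round(np.percentile(t[:,2],[5,50,95]),1))
print("xmax",np.percentile(q[:,0],99.8))
E
```

```text
clock: 21.77
eef_pos: [442.6, -335.7, 34.2]
tcp_rot: [3.141, 0.205, 1.929]
contact_force: [0.4, -0.5, -1.3]
opening: 0.559
grasp_force: 62.8
t 21.77 at [ 442.6 -335.7   34.2] [179.98  11.75 110.5 ] F [ 0.4 -0.5 -1.3] open 0.559 grip 62.8
 turn [-0.0001  0.0003 -0.0011] rows 0.027916086427665958 | shift before turn [0.1   0.012 0.833] | after turn [0.1   0.012 0.833]
 tcp in tray [91.8  0.3 34.2] target tcp [90.   0.  13.3]
rim 20 [196.7  59.7  17.7] [196.3 -60.5  18.1]
rim 60 [180.9  59.8  16.7] [180.6 -61.   17.1]
rim 100 [163.7  59.7  17.5] [163.4 -60.2  18. ]
rim 140 [144.3  59.9  17.7] [144.  -60.6  17.9]
40 9 y [-19.   19.6] z [45.6 46.9 47.7]
50 352 y [-24.7  24.5] z [50.8 51.6 52.2]
60 373 y [-24.8  24.5] z [49.6 50.4 51.2]
70 504 y [-24.3  25. ] z [46.5 47.6 48.6]
80 497 y [-23.7  24.4] z [44.4 45.3 46.3]
90 606 y [-23.8  24.5] z [42.4 43.4 51.6]
100 635 y [-23.8  24.4] z [40.3 41.3 51.5]
110 631 y [-24.3  25. ] z [38.  39.1 40.1]
120 666 y [-24.4  25.1] z [36.  37.  38.1]
130 729 y [-24.3  25.1] z [34.  34.9 36. ]
xmax 137.53537268592135
```

```bash

python3 -m inch '[[0,0,0,0.1,0.012,0.5,0.6],[0,0,0,0,0,0.3,0.6],[0,0,0,0,0,0,0.6]]' | grep -E "eef|contact"
python3 -m inch '[[0,0,0,0,0,0.04,0.6],[0,0,0,0,0,0,0.6]]' | grep -E "eef|contact"
python3 - <<'E'
from h import *
trayplan(91.1,15.1,11.7,0.5)
E
```

```text
eef_pos: [443.9, -336.6, 14.6]
contact_force: [-0.6, -0.9, -2.0]
eef_pos: [444.3, -336.8, 14.3]
contact_force: [-0.7, 0.2, -2.5]
t 22.23 at [ 444.3 -336.8   14.3] [179.88  11.89 110.54] F [-0.7  0.2 -2.5] open 0.558 grip 62.8
 turn [ 0.0005  0.0011 -0.0009] rows 0.028017083792430432 | shift before turn [ 0.011 -0.037  0.08 ] | after turn [ 0.011 -0.037  0.08 ]
 tcp in tray [90.1 -0.9 14.3] target tcp [90.   0.  12.3]
```

```bash

python3 -m inch '[[0,0,0,0,-0.03,0.05,0.6],[0,0,0,0,0,0.03,0.6],[0,0,0,0,0,0,0.6]]' | grep -E "eef|contact"
python3 -m inch '[[0,0,0,0,0,0,0.42],[0,0,0,0,0,0,0.4],[0,0,0,0,0,0,0.34],[0,0,0,0,0,0,0.32],[0,0,0,0,0,0,0.32]]'
python3 - <<'E'
from h import *
trayplan(91.1,15.1,11.7,0.5)
E
```

```text
eef_pos: [444.0, -337.6, 12.2]
contact_force: [0.1, -0.7, 2.6]
clock: 22.9
eef_pos: [443.4, -337.2, 11.7]
tcp_rot: [3.14, 0.207, 1.929]
contact_force: [-0.4, -1.2, 0.4]
opening: 0.679
grasp_force: 0.0
t 22.9 at [ 443.4 -337.2   11.7] [179.91  11.85 110.55] F [-0.4 -1.2  0.4] open 0.679 grip 0.0
 turn [ 0.0003  0.0008 -0.0008] rows 0.022308008505188034 | shift before turn [-0.012  0.002 -0.022] | after turn [-0.012  0.002 -0.022]
 tcp in tray [90.2  0.  11.7] target tcp [90.   0.  12.3]
```

```bash

python3 -m inch '[[0,0,0,0,0,-0.4,0.32],[0,0,0,0,0,-1,0.32],[0,0,0,0,0,-1,0.2],[0,0,0,0,0,-1,0],[0,0,0,0,0,-1,0],[0,0.0325,0,0,0,0,0],[0,0.0325,0,0,0,0,0],[0,0,0,0,0,0,0]]' | grep -E "clock|eef|contact"
cat >> h.py <<'E'
def look(x0=30,x1=220,lo=9,hi=58):
    f=grab_frame("wrist"); C=cloud(f); Q=((C-TO)@TA).reshape(-1,3); q=Q[(abs(Q[:,1])<30)&(Q[:,0]>x0)&(Q[:,0]<x1)&(Q[:,2]>lo)&(Q[:,2]<hi)]
    for a in range(x0,x1,8):
        t=q[(q[:,0]>=a)&(q[:,0]<a+3)]
        if len(t)>8: print(a,len(t),"y",np.round(np.percentile(t[:,1],[0.5,99.5]),1),"z",np.round(np.percentile(t[:,2],[5,50,95]),1))
    print("xmax",np.percentile(q[:,0],99.8).round(1)); return f
E
python3 - <<'E'
from h import *
trayplan(91.1,15.1,0); f=look(30,150); np.savez("pics/w8.npz",**{k:np.array(v) for k,v in f.items()})
plan((458.8,125.5,110),(180,0,104.3))
E
```

```text
clock: 23.57
eef_pos: [437.6, -318.1, 121.7]
contact_force: [0.2, -1.0, 0.1]
t 23.57 at [ 437.6 -318.1  121.7] [1.7969e+02 1.1000e-01 1.1054e+02] F [ 0.2 -1.   0.1] open 0.995 grip 0.0
 turn [ 0.0017  0.0006 -0.0009] rows 0.04564838381946702 | shift before turn [-0.751 -0.074  4.384] | after turn [-0.759 -0.052  4.383]
 tcp in tray [110.1  -1.3 121.7] target tcp [91.1  0.  12.1]
30 27 y [-21.8  22. ] z [24.  47.7 57.9]
38 40 y [-22.6  22.9] z [37.2 56.8 58. ]
46 222 y [-25.   24.4] z [26.7 28.  55.8]
54 193 y [-24.9  24.3] z [25.6 26.5 27.7]
62 211 y [-24.7  24.2] z [24.  25.4 27.1]
70 191 y [-24.7  24. ] z [22.6 23.8 24.9]
78 204 y [-24.7  23.9] z [21.  22.3 23.2]
86 197 y [-24.6  24.6] z [19.7 20.9 22.1]
94 194 y [-24.5  24.5] z [18.3 19.4 20.8]
102 213 y [-24.5  24.3] z [17.2 18.1 19.3]
110 193 y [-24.4  24.2] z [15.5 16.9 18.1]
118 216 y [-24.4  24.1] z [14.4 15.4 16.7]
126 200 y [-24.3  23.9] z [12.9 14.2 15.3]
134 113 y [-24.6  24.3] z [11.9 12.9 14. ]
xmax 135.1
t 23.62 at [ 436.3 -317.8  120.4] [179.82   0.29 110.46] F [-0.4  0.1 -0.1] open 1.001 grip 0.0
 turn [0.0011 0.0015 0.0342] rows 0.8999439017238361 | shift before turn [16.3    7.038  0.358] | after turn [16.959  5.251  0.417]
```

```bash

python3 -m inch '[[0,0,0.0342,0,0,0,0.34],[0,0,0,0.998,0.309,0,0.34],[0,0,0,0.998,0.309,0,0.34],[0,0,0,0.998,0.309,0,0.34],[0,0,0,0.998,0.309,0,0.34],[0,0,0,0.998,0.309,0,0.34],[0,0,0,0.998,0.309,0,0.34],[0,0,0,0.998,0.309,0,0.34]]' | grep -E "eef|contact"
python3 -m inch '[[0,0,0,0.998,0.309,0,0.34],[0,0,0,0.998,0.309,0,0.34],[0,0,0,0.998,0.309,0,0.34],[0,0,0,0.998,0.309,0,0.34],[0,0,0,0.998,0.309,0,0.34],[0,0,0,0.998,0.309,0,0.34],[0,0,0,0.998,0.309,0,0.34],[0,0,0,0.998,0.309,0,0.34]]' | grep -E "eef|contact"
python3 -m inch '[[0,0,0,0.998,0.309,0,0.34],[0,0,0,0.998,0.309,0,0.34],[0,0,0,0,0,0,0.34],[0,0,0,0,0,0,0.34]]' | grep -E "eef|contact"
python3 - <<'E'
from h import *
plan((458.7,125.5,20),(180,0,104.3)); coupons(grab_frame("wrist"))
E
```

```text
eef_pos: [442.9, -132.0, 118.6]
contact_force: [0.0, 0.3, -0.6]
eef_pos: [453.1, 76.3, 118.2]
contact_force: [0.3, 0.1, 0.4]
eef_pos: [455.9, 128.1, 118.1]
contact_force: [0.1, 0.3, 0.4]
t 25.28 at [455.9 128.1 118.1] [179.87   0.23 104.57] F [0.1 0.3 0.4] open 0.657 grip 0.0
 turn [0.0007 0.0013 0.0015] rows 0.039475099556795096 | shift before turn [-0.114  0.074  3.925] | after turn [-0.13   0.083  3.924]
(array([458.6, 125.4]), 89.3, 50.1, -75.7) [232 140  59  98] hue 162.0 tint at [466.  95.   8.]
```

```bash

python3 -m inch '[[0.0007,0.0013,0.0015,-0.13,0.083,0,0.36],[0,0,0,0,0,1,0.36],[0,0,0,0,0,1,0.36],[0,0,0,0,0,1,0.36],[0,0,0,0,0,0.9,0.36],[0,0,0,0,0,0.4,0.36],[0,0,0,0,0,0,0.36]]' | grep -E "eef|contact"
python3 - <<'E'
from h import *
plan((458.6,125.4,-2.4),(180,0,104.3))
E
```

```text
eef_pos: [458.2, 123.4, 9.2]
contact_force: [0.3, -0.9, 0.7]
t 25.92 at [458.2 123.4   9.2] [-1.7976e+02 -7.0000e-02  1.0405e+02] F [ 0.3 -0.9  0.7] open 0.642 grip 0.0
 turn [-0.0013 -0.0004 -0.0014] rows 0.03619990467556611 | shift before turn [0.073 0.037 0.464] | after turn [0.073 0.035 0.464]
```

```bash

python3 -m inch '[[0,0,-0.0014,0.04,0.02,0.25,0.36],[0,0,0,0,0,0.18,0.36],[0,0,0,0,0,0,0.36]]' | grep -E "eef|contact"
python3 - <<'E'
from h import *
plan((458.6,125.4,-2.4),(180,0,104.3))
E
```

```text
eef_pos: [460.4, 125.9, 0.5]
contact_force: [-1.0, 0.4, -0.3]
t 26.17 at [460.4 125.9   0.5] [ 1.7997e+02 -8.0000e-02  1.0438e+02] F [-1.   0.4 -0.3] open 0.639 grip 0.0
 turn [ 0.0002 -0.0005  0.0004] rows 0.011975292182735207 | shift before turn [-0.001 -0.076  0.114] | after turn [-0.001 -0.076  0.114]
```

```bash

python3 -m inch '[[0,0,0,0,-0.07,0.11,0.36],[0,0,0,0,0,0,0.36],[0,0,0,0,0,0,0.45],[0,0,0,0,0,0,0.6],[0,0,0,0,0,0,0.6],[0,0,0,0,0,0,0.6]]' 60
python3 - <<'E'
from h import *
plan((458.6,125.4,-2.4),(180,0,104.3))
E
```

```text
clock: 26.67
eef_pos: [458.3, 125.6, -1.6]
tcp_rot: [3.141, -0.001, 1.822]
contact_force: [-3.0, -1.8, 8.4]
opening: 0.558
grasp_force: 60.2
t 26.67 at [458.3 125.6  -1.6] [ 1.7999e+02 -8.0000e-02  1.0440e+02] F [-3.  -1.8  8.4] open 0.558 grip 60.2
 turn [ 0.     -0.0005  0.0006] rows 0.01471137212010859 | shift before turn [-0.009  0.009  0.03 ] | after turn [-0.009  0.009  0.03 ]
```

```bash

python3 -m inch '[[0,0,0,0,0,-0.2,0.6],[0,0,0,0,0,-0.8,0.6],[0,0,0,0,0,-1,0.6],[0,0,0,0,0,-1,0.6],[0,0,0,0,0,-1,0.6],[0,0,0,0,0,-1,0.6],[0,0,0,-0.92,-0.318,0,0.6],[0,0,0,-0.92,-0.318,0,0.6]]' | grep -E "eef|grasp"
python3 -m inch '[[0,0,0,-0.92,-0.318,0,0.6],[0,0,0,-0.92,-0.318,0,0.6],[0,0,0,-0.92,-0.318,0,0.6],[0,0,0,-0.92,-0.318,0,0.6],[0,0,0,-0.92,-0.318,0,0.6],[0,0,0,-0.92,-0.318,0,0.6],[0,0,0,-0.92,-0.318,0,0.6],[0,0,0,-0.92,-0.318,0,0.6]]' | grep -E "eef|grasp"
python3 -m inch '[[0,0,0,-0.92,-0.318,0,0.6],[0,0,0,-0.92,-0.318,0,0.6],[0,0,0,-0.92,-0.318,0,0.6],[0,0,0,-0.92,-0.318,0,0.6],[0,0,0,-0.92,-0.318,0,0.6],[0,0,0,-0.92,-0.318,0,0.6],[0,0,0,-0.92,-0.318,0,0.6],[0,0,-0.035,0,0,0,0.6]]' | grep -E "eef|grasp"
python3 -m inch '[[0,-0.028,0,0,0,0,0.6],[0,-0.028,0,0,0,0,0.6],[0,0,0,0,0,0,0.6],[0,0,0,0,0,0,0.6]]' | grep -E "eef|grasp"
cat >> h.py <<'E'
def held():
    f=grab_frame("wrist"); C=cloud(f); s=r.sense(); R=Ro.from_euler('xyz',s["tcp_rot"]).as_matrix(); Q=((C-s["eef_pos"])@R).reshape(-1,3)
    q=Q[(abs(Q[:,0])<60)&(abs(Q[:,1])<28)&(Q[:,2]>-13)&(Q[:,2]<-6)]
    for a in(-40,-24,24,36): t=q[(q[:,0]>=a)&(q[:,0]<a+8)]; print("held",a,"y",np.round(np.percentile(t[:,1],[.5,99.5]),1),"z",np.median(t[:,2]).round(1))
    print("held x",np.round(np.percentile(q[:,0],[.2,99.8]),1))
E
python3 - <<'E'
from h import *
held(); trayplan(124.5,14.1+1,10,0.5)
E
```

```text
eef_pos: [455.7, 77.2, 124.6]
grasp_force: 62.7
eef_pos: [438.1, -118.3, 122.6]
grasp_force: 62.7
eef_pos: [424.9, -290.7, 122.7]
grasp_force: 62.8
eef_pos: [424.0, -285.8, 122.1]
grasp_force: 62.7
held -40 y [-24.9  24.4] z -8.7
held -24 y [-25.2  24.3] z -8.4
held 24 y [-25.2  24.3] z -8.3
held 36 y [-25.1  24.2] z -8.3
held x [-43.6  45.6]
t 29.05 at [ 424.8 -286.5  122.4] [-180.      9.89  110.76] F [ 0.   0.6 -1. ] open 0.559 grip 62.7
 turn [ 0.     -0.0006  0.0003] rows 0.015648498808000153 | shift before turn [-0.057 -0.02   4.483] | after turn [-0.049 -0.019  4.483]
 tcp in tray [144.2  -0.5 122.4] target tcp [123.5  -0.   12.2]
```

```bash

python3 -m inch '[[0,0,0,-0.03,-0.02,0.8,0.6],[0,0,0,0,0,1,0.6],[0,0,0,0,0,1,0.6],[0,0,0,0,0,0.7,0.6],[0,0,0,0,0,0.3,0.6],[0,0,0,0,0,0,0.6],[0,0,0,0,0,0,0.6]]' | grep -E "eef|contact"
python3 - <<'E'
from h import *
trayplan(125.2,14.1+1,10,0.5,-1.7)
f=look(48,184,20); np.savez("pics/w9.npz",**{k:np.array(v) for k,v in f.items()})
E
```

```text
eef_pos: [430.5, -303.7, 28.7]
contact_force: [0.8, 0.3, -2.1]
t 29.63 at [ 430.5 -303.7   28.7] [-179.97    9.95  110.66] F [ 0.8  0.3 -2.1] open 0.557 grip 62.7
 turn [-0.0002 -0.0003 -0.0002] rows 0.0067890624711897185 | shift before turn [0.042 0.011 0.611] | after turn [0.043 0.011 0.611]
 tcp in tray [126.    0.3  28.7] target tcp [124.4   0.   13.5]
56 208 y [-25.5  23.5] z [25.5 26.3 26.9]
88 426 y [-24.6  24.1] z [43.1 44.  44.9]
96 477 y [-24.3  25.1] z [41.9 43.3 44.2]
104 520 y [-24.4  24.9] z [40.  41.  42.1]
112 507 y [-24.5  24.8] z [38.5 39.4 40.3]
120 593 y [-23.9  24.3] z [37.3 38.3 51.8]
128 640 y [-23.8  24.3] z [35.8 36.8 50.7]
136 838 y [-29.5  29.6] z [34.3 35.5 49.8]
144 596 y [-24.4  24.9] z [32.8 33.8 34.8]
152 636 y [-24.4  25.1] z [31.5 32.4 33.4]
160 684 y [-24.5  25. ] z [29.9 31.  32. ]
168 865 y [-24.5  24.8] z [25.4 29.4 30.6]
xmax 171.3
```

```bash

python3 -m inch '[[0,0,0,0.043,0.012,0.35,0.6],[0,0,0,0,0,0.25,0.6],[0,0,0,0,0,0.02,0.6],[0,0,0,0,0,0,0.6],[0,0,0,0,0,0,0.6]]' | grep -E "eef|contact"
python3 - <<'E'
from h import *
trayplan(125.2,14.1,10,0.5,-1.7)
E
```

```text
eef_pos: [431.1, -304.6, 13.2]
contact_force: [1.2, -0.2, -1.7]
t 30.1 at [ 431.1 -304.6   13.2] [-179.99    9.99  110.7 ] F [ 1.2 -0.2 -1.7] open 0.561 grip 62.7
 turn [-0.0001 -0.0001  0.    ] rows 0.0014683795215406504 | shift before turn [-0.017  0.001  0.029] | after turn [-0.017  0.001  0.029]
 tcp in tray [125.    0.   13.2] target tcp [124.4   0.   12.5]
```

```bash

python3 -m inch '[[0,0,0,-0.017,0,0.03,0.6],[0,0,0,0,0,0,0.6]]' | grep -E "eef|contact"
python3 -m inch '[[0,0,0,0,0,0.025,0.6],[0,0,0,0,0,0,0.6]]' | grep -E "eef|contact"
```

```text
eef_pos: [431.5, -305.3, 12.6]
contact_force: [0.5, 0.1, -1.0]
eef_pos: [431.5, -305.4, 12.1]
contact_force: [-1.3, 0.7, 2.8]
```

Contact. I'll release and lift.

```bash

python3 -m inch '[[0,0,0,0,0,0,0.42],[0,0,0,0,0,0,0.4],[0,0,0,0,0,0,0.36],[0,0,0,0,0,0,0.34],[0,0,0,0,0,-0.4,0.34],[0,0,0,0,0,-1,0.34],[0,0,0,0,0,-1,0.34],[0,0,0,0,0,-1,0.34]]' | grep -E "eef|contact|opening"
python3 -m inch '[[0,0,0,0,0,-1,0.34],[0,0.028,0,0,0,0,0.34],[0,0.028,0,0,0,0,0.34],[0,0,0,0,0,0,0.34]]' | grep -E "clock|eef"
python3 - <<'E'
from h import *
f=look(44,184); np.savez("pics/w10.npz",**{k:np.array(v) for k,v in f.items()})
plan((562.9,351.5,121),(180,0,117.4))
E
```

```text
eef_pos: [425.7, -290.9, 96.8]
contact_force: [0.8, -1.3, 0.1]
opening: 0.658
clock: 31.43
eef_pos: [426.7, -289.2, 122.3]
44 649 y [-22.5  23.3] z [25.4 34.7 54.6]
52 166 y [-24.8  24.5] z [25.6 26.8 27.8]
60 174 y [-24.5  24.4] z [25.1 26.2 27.4]
68 189 y [-24.6  24.3] z [22.8 24.1 25.4]
76 95 y [-24.5  23.7] z [21.8 22.9 23.8]
84 192 y [-24.9  24.3] z [26.2 27.5 28.5]
92 191 y [-24.7  25.2] z [25.7 26.9 27.9]
100 197 y [-24.6  25.2] z [23.5 24.9 26. ]
108 199 y [-24.5  24.9] z [22.1 23.  24.3]
116 191 y [-24.5  24.8] z [20.6 21.7 22.9]
124 213 y [-24.4  24.6] z [19.4 20.6 21.6]
132 191 y [-24.3  24.5] z [18.2 19.1 20.2]
140 198 y [-24.2  24.4] z [16.8 17.8 19. ]
148 205 y [-24.2  24.3] z [15.2 16.5 17.7]
156 217 y [-24.8  24.2] z [13.9 15.1 16. ]
164 186 y [-24.8  25.1] z [12.2 13.6 14.8]
xmax 168.9
t 31.48 at [ 425.5 -288.9  121.1] [1.7993e+02 4.0000e-02 1.1058e+02] F [-0.5  0.5 -0.9] open 0.664 grip 0.0
 turn [ 0.0004  0.0003 -0.0379] rows 0.9969201499613367 | shift before turn [2.2048e+01 1.4150e+01 6.0000e-03] | after turn [2.0212e+01 1.6668e+01 5.0000e-03]
```

```bash

python3 -m inch '[[0,0,0,0.902,0.373,0,0.36],[0,0,0,0.902,0.373,0,0.36],[0,0,0,0.902,0.373,0,0.36],[0,0,0,0.902,0.373,0,0.36],[0,0,0,0.902,0.373,0,0.36],[0,0,0,0.902,0.373,0,0.36],[0,0,0,0.902,0.373,0,0.36],[0,0,0,0.902,0.373,0,0.36]]' | grep -E "eef"
python3 -m inch '[[0,0,0,0.902,0.373,0,0.36],[0,0,0,0.902,0.373,0,0.36],[0,0,0,0.902,0.373,0,0.36],[0,0,0,0.902,0.373,0,0.36],[0,0,0,0.902,0.373,0,0.36],[0,0,0,0.902,0.373,0,0.36],[0,0,0,0.902,0.373,0,0.36],[0,0,0,0.902,0.373,0,0.36]]' | grep -E "eef"
python3 -m inch '[[0,0,0,0.902,0.373,0,0.36],[0,0,0,0.902,0.373,0,0.36],[0,0,0,0.58,0.744,0,0.36],[0,0,0,0.58,0.744,0,0.36],[0,0,0,0.58,0.744,0,0.36],[0,0,0,0.58,0.744,0,0.36],[0,0,0,0.58,0.744,0,0.36],[0,0,0,0.58,0.744,0,0.36]]' | grep -E "eef"
python3 -m inch '[[0,0,0,0.58,0.744,0,0.36],[0,0,0,0.58,0.744,0,0.36],[0,0,0,0.58,0.744,0,0.36],[0,0,0,0.58,0.744,0,0.36],[0,0,-0.0379,0,0,0,0.36],[0,0,0,0,0,0,0.36],[0,0,0,0,0,0,0.36]]' | grep -E "eef"
python3 - <<'E'
from h import *
coupons(grab_frame("wrist")); plan((562.9,351.5,20),(180,0,117.4))
E
```

```text
eef_pos: [429.4, -90.9, 120.0]
eef_pos: [435.5, 103.8, 120.3]
eef_pos: [511.3, 273.1, 120.4]
eef_pos: [559.8, 352.5, 120.2]
(array([563.5, 351.6]), 89.7, 50.0, -62.9) [233 139  59  98] hue 115.0 tint at [576. 323.   7.]
t 34.12 at [559.8 352.3 120.4] [-1.7995e+02 -2.0000e-02  1.1732e+02] F [-1.  -0.8 -0.7] open 0.644 grip 0.0
 turn [-0.0003 -0.0001 -0.0004] rows 0.011498702002946296 | shift before turn [-0.086  0.099  4.016] | after turn [-0.085  0.095  4.016]
```

```bash

python3 -m inch '[[0,0,0.001,-0.09,0.11,0.4,0.36],[0,0,0,0,0,1,0.36],[0,0,0,0,0,1,0.36],[0,0,0,0,0,1,0.36],[0,0,0,0,0,0.6,0.36],[0,0,0,0,0,0.3,0.36],[0,0,0,0,0,0,0.36],[0,0,0,0,0,0,0.36]]' | grep -E "eef|contact"
python3 - <<'E'
from h import *
plan((563.5,351.6,-2.2),(180,0,117.2))
E
```

```text
eef_pos: [564.7, 352.3, 13.7]
contact_force: [0.4, -0.7, 0.6]
t 34.78 at [564.7 352.3  13.7] [ 1.7999e+02 -8.0000e-02  1.1729e+02] F [ 0.4 -0.7  0.6] open 0.645 grip 0.0
 turn [ 0.0001 -0.0004  0.0005] rows 0.013189924011198057 | shift before turn [-0.005 -0.054  0.636] | after turn [-0.004 -0.054  0.636]
```

```bash

python3 -m inch '[[0,0,0,0,-0.05,0.3,0.36],[0,0,0,0,0,0.2,0.36],[0,0,0,0,0,0.12,0.36],[0,0,0,0,0,0,0.36],[0,0,0,0,0,0,0.36]]' | grep -E "eef|contact"
python3 -m inch '[[0,0,0,0,0,0,0.45],[0,0,0,0,0,0,0.6],[0,0,0,0,0,0,0.6],[0,0,0,0,0,0,0.6]]' 60
```

```text
eef_pos: [563.3, 351.8, -2.0]
contact_force: [0.3, 0.5, -0.6]
clock: 35.53
eef_pos: [563.5, 351.9, -1.4]
tcp_rot: [3.141, -0.001, 2.048]
contact_force: [-1.6, -1.4, 6.2]
opening: 0.559
grasp_force: 61.4
```

```bash

python3 -m inch '[[0,0,0,0,0,-0.2,0.6],[0,0,0,0,0,-0.8,0.6],[0,0,0,0,0,-1,0.6],[0,0,0,0,0,-1,0.6],[0,0,0,0,0,-1,0.6],[0,0,0,0,0,-1,0.6],[0,0,0,-0.491,-0.809,0,0.6],[0,0,0,-0.491,-0.809,0,0.6]]' | grep -E "eef|grasp"
python3 -m inch '[[0,0,0,-0.491,-0.809,0,0.6],[0,0,0,-0.491,-0.809,0,0.6],[0,0,0,-0.491,-0.809,0,0.6],[0,0,0,-0.491,-0.809,0,0.6],[0,0,0,-0.491,-0.809,0,0.6],[0,0,0,-0.491,-0.809,0,0.6],[0,0,0,-0.491,-0.809,0,0.6],[0,0,0,-0.491,-0.809,0,0.6]]' | grep -E "eef|grasp"
python3 -m inch '[[0,0,0,-0.817,-0.495,0,0.6],[0,0,0,-0.817,-0.495,0,0.6],[0,0,0,-0.817,-0.495,0,0.6],[0,0,0,-0.817,-0.495,0,0.6],[0,0,0,-0.817,-0.495,0,0.6],[0,0,0,-0.817,-0.495,0,0.6],[0,0,0,-0.817,-0.495,0,0.6],[0,0,0,-0.817,-0.495,0,0.6]]' | grep -E "eef|grasp"
python3 -m inch '[[0,0,0,-0.817,-0.495,0,0.6],[0,0,0,-0.817,-0.495,0,0.6],[0,0,0,-0.817,-0.495,0,0.6],[0,0,0,-0.817,-0.495,0,0.6],[0,0,0,-0.817,-0.495,0,0.6],[0,0,0,-0.817,-0.495,0,0.6],[0,0,0,-0.817,-0.495,0,0.6],[0,0,0,-0.817,-0.495,0,0.6]]' | grep -E "eef|grasp"
python3 -m inch '[[0,0,0,-0.817,-0.495,0,0.6],[0,0,0.0367,0,0,0,0.6],[0,-0.028,0,0,0,0,0.6],[0,-0.028,0,0,0,0,0.6],[0,0,0,0,0,0,0.6],[0,0,0,0,0,0,0.6]]' | grep -E "eef|grasp"
python3 - <<'E'
from h import *
held(); trayplan(159.3,14.1+1,10,0.5,-1.7)
E
```

```text
eef_pos: [539.9, 312.2, 125.0]
grasp_force: 62.5
eef_pos: [439.3, 148.9, 122.9]
grasp_force: 62.5
eef_pos: [426.9, -42.0, 122.8]
grasp_force: 62.5
eef_pos: [413.9, -232.7, 122.5]
grasp_force: 62.5
eef_pos: [412.1, -254.3, 122.3]
grasp_force: 62.6
held -40 y [-24.9  24.2] z -8.5
held -24 y [-25.2  24.2] z -8.2
held 24 y [-25.1  24.2] z -8.1
held 36 y [-25.1  24.2] z -8.1
held x [-43.9  45.6]
t 38.75 at [ 412.9 -254.9  122.6] [180.     9.9  110.81] F [ 0.5 -0.2 -2.4] open 0.562 grip 62.6
 turn [ 0.0001 -0.0006  0.0006] rows 0.01652460325128728 | shift before turn [-0.015 -0.022  4.431] | after turn [-0.007 -0.02   4.431]
 tcp in tray [177.9  -0.5 122.6] target tcp [158.5   0.   13.5]
```

```bash

python3 -m inch '[[0,-0.0006,0.0006,0,-0.02,0.8,0.6],[0,0,0,0,0,1,0.6],[0,0,0,0,0,1,0.6],[0,0,0,0,0,0.7,0.6],[0,0,0,0,0,0.4,0.6],[0,0,0,0,0,0.15,0.6],[0,0,0,0,0,0,0.6],[0,0,0,0,0,0,0.6]]' | grep -E "eef|contact"
python3 - <<'E'
from h import *
trayplan(159.3,14.1+1,10,0.5,-1.7)
E
```

```text
eef_pos: [418.9, -272.5, 23.1]
contact_force: [0.2, 0.0, -1.3]
t 39.42 at [ 418.9 -272.5   23.1] [179.97  10.12 110.6 ] F [ 0.2  0.  -1.3] open 0.558 grip 62.6
 turn [ 0.0001  0.0006 -0.0005] rows 0.016897086185174996 | shift before turn [0.034 0.005 0.382] | after turn [0.033 0.005 0.382]
 tcp in tray [1.594e+02 1.000e-01 2.310e+01] target tcp [158.5   0.   13.5]
```

```bash

python3 -m inch '[[0,0.0005,-0.0005,0.03,0.008,0.25,0.6],[0,0,0,0,0,0.13,0.6],[0,0,0,0,0,0,0.6],[0,0,0,0,0,0,0.6]]' | grep -E "eef|contact"
python3 -m inch '[[0,0,0,0,0,0.03,0.6],[0,0,0,0,0,0,0.6]]' | grep -E "eef|contact"
python3 - <<'E'
from h import *
trayplan(159.3,14.1,10,0.5,-1.7)
E
```

```text
eef_pos: [418.9, -272.8, 13.2]
contact_force: [-0.1, 0.5, -1.4]
eef_pos: [419.1, -273.0, 12.5]
contact_force: [-0.5, -0.3, -1.4]
t 39.92 at [ 419.1 -273.    12.5] [179.99  10.03 110.72] F [-0.5 -0.3 -1.4] open 0.557 grip 62.6
 turn [0.0001 0.0002 0.0001] rows 0.00433752358022353 | shift before turn [-0.011  0.003 -0.   ] | after turn [-0.011  0.003 -0.   ]
 tcp in tray [1.588e+02 1.000e-01 1.250e+01] target tcp [158.5   0.   12.5]
```

```bash

python3 -m inch '[[0,0,0,-0.01,0,0.03,0.6],[0,0,0,0,0,0,0.6]]' | grep -E "eef|contact"
python3 -m inch '[[0,0,0,0,0,0.01,0.6],[0,0,0,0,0,0,0.6]]' | grep -E "eef|contact"
python3 -m inch '[[0,0,0,0,0,0,0.42],[0,0,0,0,0,0,0.4],[0,0,0,0,0,0,0.36],[0,0,0,0,0,0,0.34],[0,0,0,0,0,-0.4,0.34],[0,0,0,0,0,-1,0.34],[0,0,0,0,0,-1,0.34],[0,0,0,0,0,-1,0.34]]' | grep -E "eef|contact|opening"
python3 -m inch '[[0,0,0,0,0,-1,0.2],[0,0.028,0,0,0,-0.4,0],[0,0.028,0,0,0,-1,0],[0,0,0,0,0,-1,0],[0,0,0,0,0,0,0]]' | grep -E "clock|eef"
python3 - <<'E'
from h import *
f=look(44,220); cv2.imwrite("pics/w11.png",f["pixels"][:,:,::-1])
E
```

```text
eef_pos: [419.1, -273.1, 12.3]
contact_force: [-2.4, 6.4, 12.2]
eef_pos: [419.1, -273.1, 12.2]
contact_force: [-3.4, 6.8, 16.1]
eef_pos: [413.5, -259.0, 96.2]
contact_force: [0.2, 0.2, 0.1]
opening: 0.659
clock: 41.33
eef_pos: [413.6, -253.8, 184.4]
44 385 y [-22.4  23.3] z [26.6 35.  54.2]
52 109 y [-24.5  23.7] z [25.9 26.7 28.1]
60 117 y [-23.7  24.8] z [24.5 26.2 27.4]
68 112 y [-24.3  24.7] z [22.6 24.2 25.3]
76 69 y [-24.3  24.1] z [21.5 23.  24.1]
84 119 y [-23.8  25. ] z [26.8 27.8 28.8]
92 129 y [-23.7  24.9] z [26.2 27.2 28.2]
100 134 y [-24.9  24.8] z [23.6 24.9 26.3]
108 125 y [-24.7  24.7] z [22.2 23.3 24.7]
116 123 y [-24.3  25.4] z [26.8 28.  29.3]
124 116 y [-24.2  25.3] z [25.9 26.9 28.2]
132 126 y [-24.1  25.2] z [24.1 25.6 26.5]
140 136 y [-24.1  25. ] z [22.5 23.8 24.9]
148 127 y [-24.   24.9] z [21.1 22.5 23.7]
156 141 y [-24.   24.8] z [20.1 21.  22.2]
164 131 y [-23.9  24.8] z [18.4 19.5 20.8]
172 125 y [-23.9  24.6] z [17.  18.2 19.3]
180 137 y [-23.8  24.6] z [15.6 16.7 17.8]
188 144 y [-24.8  24.5] z [14.1 15.4 16.5]
196 144 y [-24.8  24.4] z [12.4 13.8 15.2]
xmax 203.0
```

View pics/w11.png

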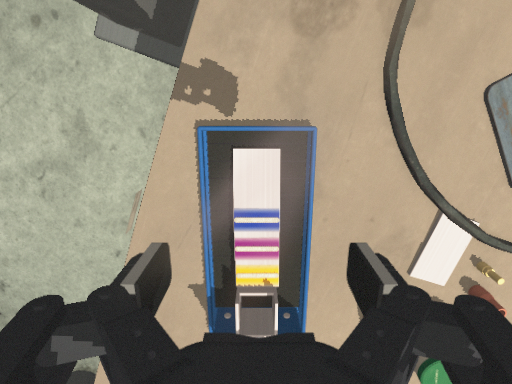

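The picture shows the fan on the tray's middle: blue band at (257,220), purple at (257,245) and straw at (257,273), all in full view, with straw against the head rest at (257,305). The coupons' bare ends are about 34 mm apart, so I'm handing in.

```bash
python3 -c "
from rig import r
print(r.sign_off())"
```

```text
the job is handed in; nothing more can be done
None
```

The head rest is hooked home in the lower slots and straw, purple and blue are fanned down the middle of the tray about 34 mm apart with all three tinted bands showing; I handed it in at about 41 s, with no verdict shown.

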